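Clamp the refractometer's telescope tube in its V fixture

TASK

Take the telescope tube from its wooden rest and lay it gently in the V of the metal fixture with its thin nose towards the end stop; push it along the V with a light, steady push until the nose is fully home against the end stop, its sprung tip pushed in solid, not so hard that the stop's setting shifts. Then swing the hinged strap over by its handle and press it down until its sprung pad holds the tube firmly, not crushing it, and let go. Leave the jars and the jar lid alone.

Things in the scene. Friction and masses are not known exactly. Their poses are not given: they have to be found in the camera images.
- barrel_mid (a point): Middle (half-way along, on the axis) of the loose telescope tube, a plain grey metal cylinder with glass ends, 150 mm long in all, lying level. Its own y axis runs along the tube, + towards the nose. From -75 to +55 mm along y it is 30 mm in diameter; the nose, bare steel, from +55 to +75 mm, is 22 mm in diameter. The other end has a flush black band. Mass 0.11 to 0.22 kg. At the start it lies in the V of the rest with its axis 43 mm above the table.
- barrel_nose (a point): Centre of the end face of the tube's thin nose, on the axis, 75 mm from barrel_mid along +y. It is home when the tip is pushed in solid and the nose bears on it with 4 N or more; the tube drags in the V with 1 to 3 N, so a steady push of about 7 to 11 N in all is right. Over 22 N on the tip may shift the spindle.
- tip (a joint): Travel (m) of the stop's lightly sprung tip: 0 = out, 0.003 = pushed in solid; its spring gives up to 0.75 N, not enough to push the tube back. How far the spindle is set out is not given and varies: untouched, the tip's face is 66 to 78 mm from the fixture's origin along y, so home must be found by feel. The spindle is held by friction and slides at 26 N.
- rest: Fixed pale wooden rest, base 70 x 150 x 10 mm, origin under its centre, z up, y along its V. Two V saddles (40 mm wide across, tops 36 mm above the table) stand at y = -62 to -36 and +36 to +62 mm; between them there is free room for fingers down to 10 mm above the table. The tube starts with its middle within 6 mm of the rest's middle, its axis along y, nose to +y.
- stand: Fixed metal fixture: base plate 110 (x) x 230 (y) x 12 mm, origin at the table under the V's line, z up, y along the V towards the end stop. Two 90 degree V saddles, 40 mm wide, tops 48 mm above the table, at y = -62 to -32 and +32 to +62 mm; between them there is free room for fingers down to 12 mm above the table. A tube lying true in the V has its axis at x = 0 and 55 mm above the table. The strap's hinge post stands at x = +42, y = +32 to +62 mm, 76 mm high.
- stop: Fixed end stop: steel block 30 x 16 x 54 mm on the fixture's base plate, origin at the table under the block's centre, 100 mm from the fixture's origin along y, axes as the fixture's. From its near face a 16 mm round tip on a screw spindle stands out on the tube's axis line, 55 mm above the table.
- strap_handle (a point): Middle of the strap's handle, a round black bar 12 mm in diameter and 40 mm long, parallel to the V, standing out sideways (towards the end stop) from the strap's free end, 100 mm from the hinge axis and 32 mm from the strap's middle along y. The point turns with the strap; the round bar can turn between gripping fingers.
- strap_hinge (a point): Point on the strap's hinge axis, at x = 42, y = 47, z = 70 mm in the fixture; the axis is parallel to the fixture's y.
- strap (a joint): Angle of the strap (rad): 0 = level over the V, the handle at x = -58, z = 70 mm in the fixture; grows as it opens up and back to +x: at angle a the handle lies at x = 42 - 100 cos a, z = 70 + 100 sin a mm. Starts lying back at 2.5 to 2.7. The hinge is stiff: it takes about 4.5 N at the handle to move it anywhere in its swing, and it stays where it is left. It can go on to -0.15. With the tube in the V the pad touches it at about +0.05 and 0 gives about 8 N on the tube.
- pad: Black rubber pad, 18 x 14 x 6 mm, under the strap 42 mm from the hinge, origin at the middle of its underside; it is sprung (4 N per mm, 4 mm of travel, then solid), and comes down on the tube's top line over the saddle next to the stop. The hold on the tube should be about 6 to 15 N: each newton there adds 0.42 N at the handle to the 4.5 N of the stiff hinge while it moves (at a standstill the hinge's friction hides part of this). Over 30 N would crush the thin tube.
- jar_tall: Amber jar with a brass lid, 54 mm in diameter, about 95 mm high, origin under its centre. Bystander.
- jar_wide: Amber jar with a white lid, 72 mm in diameter, about 75 mm high, origin under its centre. Bystander.
- jar_lid: Loose brass jar lid lying flat, 74 mm in diameter, 13 mm high, origin under its centre. Bystander.
Things that resemble listed ones, but are neither listed nor needed, are in the scene too. What is shaped like the part that bears barrel_mid but green or purple is not meant.

How it is judged:
On the way, in this order (a step that is already met when the one before it is completed fails the run):
1. the tube lies in the V and its nose bears on the end stop with more than 4 N (contact force between barrel and stop above 4 N and z of barrel_mid in the frame of stand below 0.058 m and y of barrel_nose in the frame of stop between -0.035 and -0.015 m), for 0.2 s.
2. the strap's pad is pressed on the tube with more than 5 N (contact force between pad and barrel above 5 N), for 0.2 s.
At the end, for the whole second after the job is handed in: The tube lies true in the V (axis within 2 mm sideways, 52 to 57 mm above the table, within 0.04 rad), nose to the stop and holding its tip in by over 1.5 mm; the strap is down (under 0.045 rad), its pad pressing on the tube with over 4 N; the tube is at rest (y of barrel_nose in the frame of stop between -0.035 and -0.015 m and value of joint tip above 0.0015 m and x of barrel_mid in the frame of stand between -0.002 and 0.002 m and z of barrel_mid in the frame of stand between 0.052 and 0.057 m and angle between the y axis of barrel_mid and the y axis of stand, either way round below 0.04 rad and contact force between pad and barrel above 4 N and value of joint strap below 0.045 rad and linear speed of barrel below 0.01 m/s); the robot touches nothing.
It fails at once if the tube is pushed against the stop with more than 22 N, which may shift its setting (contact force between barrel and stop above 22 N).
It fails at once if the pad crushes the tube with more than 30 N (contact force between pad and barrel above 30 N).
It fails at once if the tube is dropped or rammed into the V with more than 70 N (contact force between barrel and stand above 70 N).
It fails at once if a jar or the jar lid is moved more than 15 mm (distance of any of jar_tall, jar_wide, jar_lid from where it was at the start of the episode above 0.015 m).
It also fails if it takes over 72 s, if anything falls off the work surface, if the arm or the gripper's body presses on something with over 40 N, if the wrist force passes 120 N, or if a joint passes its speed limit or range.

ROBOT

A 6-joint arm with a two-finger parallel gripper is mounted at the origin on the work surface. World frame = base frame: x ahead of the robot, y to its left, z up, the work surface at z = 0. Lengths are in m, angles in rad, forces in N, time in s.
With the tool pointing down it reaches from about 0.3 to 0.875 m from the base axis. Payload 6.4 kg.
Tool frame: the origin (TCP) lies midway between the tips of the shut fingers; the grasp point (between the pads) lies 19 mm behind it (ctrl.pinch_z is the distance from the TCP to the grasp point, in m); z points along the fingers, y is the line along which they close (so a half turn about z gives the same grasp; the last joint's range is limited). The gripper opens to 85 mm and grips with 20 to 120 N. Pads are 22 mm wide; open, the fingers measure 114 mm over their backs; the gripper's body (76 mm by 85 mm) begins 54 mm behind the grasp point. The pads swing forward as they close: fully open they stand 13 mm farther back than shut.
Start: joints at [-0.206, 0.181, 1.607, -0, 1.354, -0.206], TCP at [0.575, 0, 0.205] pointing down, gripper open.
Joint ranges: [-2.99, 2.99], [-0.89, 2.07], [0.3, 2.58], [-1.14, 4.28], [0, 2.63], [-3.12, 3.12]. Speed limits (rad/s): [2.57, 2.57, 3.01, 3.14, 3.14, 3.14].

INTERFACE

Orientations are given as a unit quaternion [w, x, y, z].
In Python, from bench import ctrl gives the robot as it stands.
- The arm moves only by the tool apply_moves, never from a script. Its argument "moves" is a list of rows, each an object with "jaw": the opening, from 0 (shut) to 1 (fully open); "offset": the shift along the tool's x, y, z in mm, a list of three; "rot": the turn, a rotation vector about the tool's x, y, z in degrees, a list of three. In form: [{"jaw": jaw, "offset": [dx, dy, dz], "rot": [ax, ay, az]}, ...]. A call has exactly 5 rows; each row shifts and turns the commanded pose from where the row before left it, along the tool's axes as they then stand; what a row does not reach is not made up. A row lasts 1/8 s, in which the tool goes at most 62.5 mm and 10.7 degrees, less where a joint would pass 70% of its speed; a pose out of reach is approached as far as the arm can. A call is refused whole if a number of a shift passes 62.5 or a number of a turn 10.7, either way. A call with a gripper value outside its range is refused whole. The fingers move at their own pace and stop on an object; the grip force is fixed at half the most. Time passes only in rows, so rows that do not move let the fingers close, or fill a call up. It gives the time, the measured TCP pose, the force, the opening and the grip force at its end, in the units of the state.
- ctrl.get_obs(): the state, without advancing time (a new reading comes with each control period).
- ctrl.camera(name): name is "scene" or "side" or "wrist"; returns (picture, depth): 480x640x3 uint8, red, green, blue; 480x640 float32, m along the optical axis (not along the pixel's ray), 0 where there is no reading.
- ctrl.camera_params(name): a dict with "K" (3x3 intrinsics, pixels), "cam_to_world" (4x4, takes a point from camera to world coordinates); the wrist camera has in their place "mount" (4x4, takes a point from camera to tool coordinates, whose origin is the TCP and whose axes are the flange's). Camera axes: x right, y down, z forward; pixel columns grow to the right and rows downward; lengths in m; the calibration is good to about 2 mm. A picture is of the moment at which its call begins: read the wrist's pose just before it. camera_params takes no time and is no camera call.
- ctrl.hand_in(): hands the job in; it is judged then, once.
Trained networks look in the newest picture that a camera, given by its name, has taken for a name from the list of things; names that differ only in an ending like _2 or _b are one class to them, and where a whole thing is asked for, a point or a joint stands for the part that bears it (a point fixed in the world has none). Each returns a list of dicts, best first, with "score" (0 to 1); they miss things now and then, are a little off and sometimes report something else, mostly with a low value. They report only what shows in the picture. A call takes as long as a camera call. They do not tell look-alikes from the thing itself.
- ctrl.outline_of(camera, target): "region" (480x640 bool, what is visible of it) and "position" ([column, row] in pixels, amid what is visible of it).
The state is a dict: "time_s": time; "q": joint angles; "dq": joint speeds; "joint_efforts": joint torques, N m; "eef_pos": TCP position; "eef_rot": TCP orientation; "wrist_force": force on the tool from outside, world axes, zero at the start; "torque": the same for the moment, N m; "opening": opening from 0.0 (shut) to 1.0 (fully open); "grasp_force": force on a finger pad.
Only numpy, scipy, OpenCV 4.12 (cv2) and the standard library are available. Lean on these libraries where they do the work, as an engineer would, in place of code of your own. Each camera call takes 0.05 s, during which the arm holds its last target. There are 200 camera calls.

## Working session

There is one attempt and no reset: what is moved stays moved. The work goes in short steps, Python scripts to look and compute and a tool call to move; the robot and the scene stay as the last step left them, time stands still between calls to the robot, and variables do not carry over. Pictures are saved under pics/ and viewed, at most 10 in all, crops included, and the job is handed in when it is done.

Besides the shell and the picture viewer there is one more tool, called after "Emit:" as name([rows], argument=value, ...), one row to a line, values as JSON. apply_moves: Moves the arm, as the interface text tells. Its arguments: {"type":"object","properties":{"moves":{"type":"array"}},"required":["moves"]}

```bash
mkdir -p pics; ls; cat > h.py <<'E'
import numpy as np, cv2
from scipy.spatial.transform import Rotation as R
from bench import ctrl
def T_tool(o=None):
    o=o or ctrl.get_obs(); q=np.array(o['eef_rot']); T=np.eye(4)
    T[:3,:3]=R.from_quat(q[[1,2,3,0]]).as_matrix(); T[:3,3]=o['eef_pos']; return T
def cloud(name):
    T=T_tool(); im,d=ctrl.camera(name); p=ctrl.camera_params(name); K=np.array(p['K'])
    M=np.array(p['cam_to_world']) if 'cam_to_world' in p else T@np.array(p['mount'])
    v,u=np.mgrid[:480,:640]; P=np.stack([(u-K[0,2])/K[0,0]*d,(v-K[1,2])/K[1,1]*d,d],-1)
    W=P@M[:3,:3].T+M[:3,3]; W[d==0]=np.nan
    return im,W
def save(n,im): cv2.imwrite('pics/'+n,cv2.cvtColor(np.ascontiguousarray(im),cv2.COLOR_RGB2BGR))
E
python3 - <<'E'
from h import *
o=ctrl.get_obs(); print({k:np.round(v,3) for k,v in o.items()}, ctrl.pinch_z)
for c in ['scene','side']:
    im,W=cloud(c); save(c+'0.png',im); np.save(c+'W.npy',W)
    for t in ['barrel_mid','rest','stand','stop','strap_handle','pad','jar_tall','jar_wide','jar_lid']:
        for r in ctrl.outline_of(c,t)[:3]:
            m=r['region']; print(c,t,round(r['score'],2),np.round(r['position']),m.sum(),np.round(np.nanmedian(W[m],0),3))
E
```

```text
pics
{'time_s': np.float64(0.0), 'q': array([-0.206,  0.182,  1.608,  0.   ,  1.354, -0.206]), 'dq': array([-0.001,  0.   ,  0.001,  0.   , -0.   , -0.   ]), 'joint_efforts': array([ 0.0000e+00, -4.4487e+01, -3.5134e+01, -0.0000e+00,  9.0000e-03,
        0.0000e+00]), 'eef_pos': array([0.574, 0.   , 0.204]), 'eef_rot': array([-0.001,  0.707,  0.707, -0.   ]), 'wrist_force': array([-0.3  , -0.548,  0.16 ]), 'torque': array([-0.078, -0.009,  0.009]), 'grasp_force': np.float64(0.0), 'opening': np.float64(1.005)} 0.0187
scene barrel_mid 0.91 [322. 298.] 883 [0.652 0.081 0.024]
scene barrel_mid 0.73 [378. 260.] 797 [0.494 0.105 0.052]
scene barrel_mid 0.69 [418. 226.] 607 [0.342 0.109 0.025]
scene rest 0.76 [374. 273.] 960 [0.507 0.106 0.009]
scene stand 0.73 [276. 214.] 3424 [ 0.558 -0.14   0.012]
scene stop 0.58 [310. 224.] 312 [ 0.532 -0.076  0.055]
scene stop 0.46 [225. 156.] 474 [ 0.505 -0.413  0.011]
scene strap_handle 0.22 [268. 223.] 300 [ 0.63  -0.118  0.1  ]
scene pad 0.46 [375. 272.] 887 [0.508 0.109 0.009]
scene jar_tall 0.84 [248. 293.] 876 [ 0.766 -0.035  0.072]
scene jar_ta
[... 243 characters left out ...]
220. 262.] 607 [0.326 0.088 0.022]
side barrel_mid 0.86 [282. 247.] 372 [0.481 0.067 0.054]
side barrel_mid 0.79 [340. 252.] 529 [0.64  0.074 0.023]
side rest 0.74 [278. 262.] 569 [0.472 0.05  0.01 ]
side stand 0.61 [333. 316.] 4819 [ 0.542 -0.181  0.013]
side stop 0.64 [313. 278.] 35 [ 0.529 -0.113  0.057]
side stop 0.63 [311. 282.] 338 [ 0.524 -0.089  0.055]
side strap_handle 0.57 [362. 268.] 427 [ 0.629 -0.126  0.098]
side pad 0.52 [362. 261.] 480 [ 0.637 -0.124  0.096]
side pad 0.48 [353. 270.] 33 [ 0.608 -0.129  0.094]
side jar_tall 0.58 [402. 263.] 884 [ 0.748 -0.069  0.057]
side jar_wide 0.89 [273. 204.] 588 [0.497 0.368 0.046]
side jar_lid 0.66 [337. 415.] 1466 [ 0.499 -0.425  0.013]
```

```bash
python3 - <<'E'
import cv2
a=cv2.imread('pics/scene0.png')[130:370,180:540]
b=cv2.imread('pics/side0.png')[190:430,160:520]
cv2.imwrite('pics/both.png',cv2.resize(cv2.vconcat([a,b]),None,fx=1.25,fy=1.25,interpolation=cv2.INTER_CUBIC))
cv2.imwrite('pics/a.png',cv2.resize(a,(800,533),interpolation=cv2.INTER_CUBIC))
cv2.imwrite('pics/b.png',cv2.resize(b,(800,533),interpolation=cv2.INTER_CUBIC))
E
```

```text
(no output)
```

View pics/a.png

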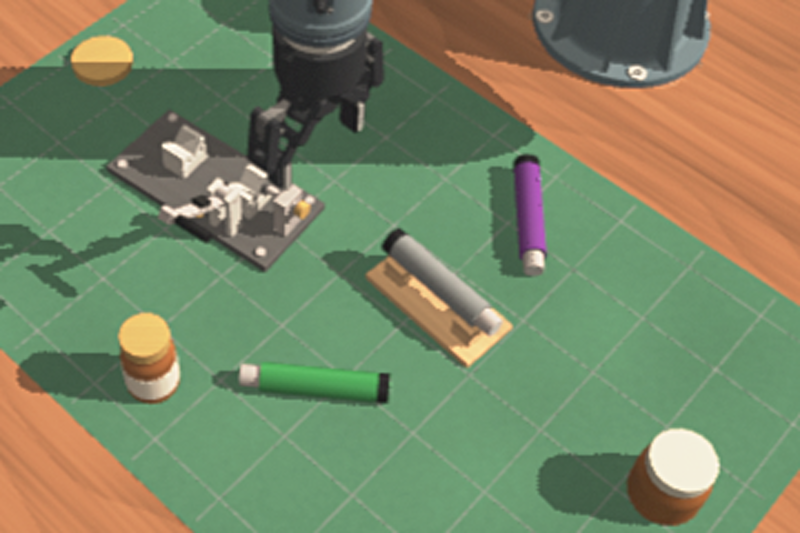

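View pics/b.png

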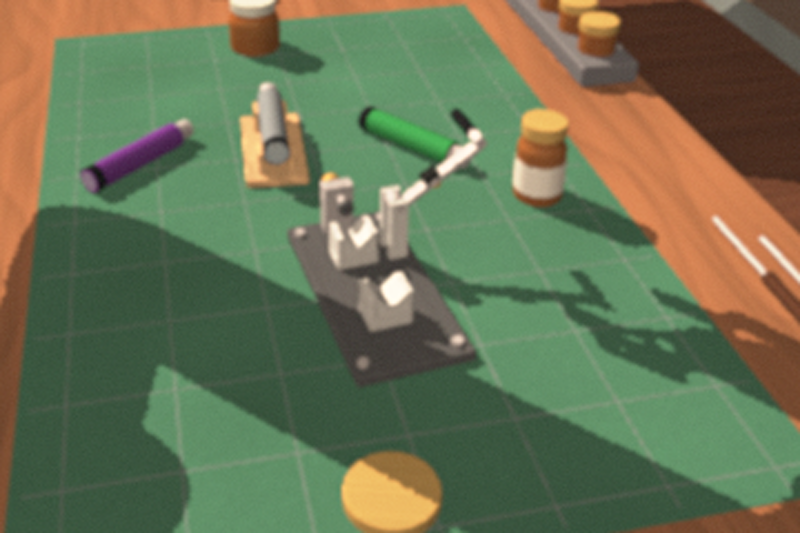

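Grey tube on the wooden rest is at scene (378,260), the green one at (322,298) and the purple one at (418,226). Both coloured ones lie on the mat. Only the grey one fits: it is plain grey, lies on the rest and points its nose to +y. Both enlarged crops confirm it. The fixture is at scene (276,214), with its stop towards +y world and its strap lying back to +x.

```bash
python3 - <<'E'
from h import *
for c in ['scene','side']:
    im,W=cloud(c)
    r=[r for r in ctrl.outline_of(c,'barrel_mid') if 0.4<np.nanmedian(W[r['region']],0)[0]<0.6 and np.nanmedian(W[r['region']],0)[2]>.04]
    P=W[r[0]['region']]; P=P[np.isfinite(P).all(1)]; P=P[P[:,2]>.035]
    m=np.median(P,0); d=np.linalg.svd(P[:,:2]-m[:2])[2][0]; d*=np.sign(d[1]); t=(P[:,:2]-m[:2])@d
    lo,hi=np.percentile(t,[1,99]); print(c,'tube n',len(P),'centre',m[:2]+d*(lo+hi)/2,'len',hi-lo,'yaw(d)',np.degrees(np.arctan2(-d[0],d[1])),'ztop',np.percentile(P[:,2],95))
    for lo,hi,nm in[(.005,.017,'plate'),(.04,.052,'saddles')]:
        B=np.isfinite(W).all(-1)&(W[...,2]>lo)&(W[...,2]<hi)&(W[...,1]<-.02)&(W[...,1]>-.32)&(W[...,0]>.42)&(W[...,0]<.7)
        if nm=='plate': B&=(im.max(-1)<130)&(im.max(-1).astype(int)-im.min(-1)<22)
        Q=W[B][:,:2].astype(np.float32); print(nm,len(Q),cv2.minAreaRect(Q))
    for t in ['rest','stop','strap_handle','stand']:
        for r in ctrl.outline_of(c,t)[:1]:
            Q=W[r['region']]; Q=Q[np.isfinite(Q).all(1)]; print(t,cv2.minAreaRect(Q[Q[:,2]<.02][:,:2].astype(np.float32)) if t in('rest','stand') else '',Q.min(0),Q.max(0))
E
```

```text
scene tube n 794 centre [0.49325452 0.10282162] len 0.14874747554124307 yaw(d) -3.6017638188662024 ztop 0.05764690414586685
plate 1794 ((0.5448434352874756, -0.17846950888633728), (0.11340873688459396, 0.23293372988700867), 5.905550479888916)
saddles 261 ((0.5511451959609985, -0.14793230593204498), (0.07125122845172882, 0.18648412823677063), 4.890152931213379)
rest ((0.5058704018592834, 0.10464633256196976), (0.06790239363908768, 0.1596565693616867), 9.489190101623535) [ 0.45935814  0.02159354 -0.00403059] [0.52931628 0.17891754 0.03810356]
stop  [ 0.48115984 -0.1174496   0.00658221] [0.62460409 0.01099926 0.2476191 ]
strap_handle  [ 0.57077839 -0.18744893  0.00485055] [ 0.66657287 -0.06646112  0.13393681]
stand ((0.5490949749946594, -0.17769330739974976), (0.120467409491539, 0.23243987560272217), 5.997065544128418) [ 0.47777266 -0.29697632 -0.00284368] [ 0.66614196 -0.05493279  0.13393681]
side tube n 368 centre [0.4838778  0.09289954] len 0.1411963251907095 yaw(d) -4.096813621866373 ztop 0.05820617679881287
plate 2524 ((0.5417061448097229, -0.18168389797210693), (0.11068159341812134, 0.23227475583553314), 6.407456398010254)
saddles 417 ((0.5490147471427917, -0.15953488647937775), (0.07036325335502625, 0.17048168182373047), 6.296347618103027)
rest ((0.4855137765407562, 0.11012983322143555), (0.18041624128818512, 0.07348670065402985), 86.42728424072266) [ 0.44495514  0.01869524 -0.00260532] [0.52554877 0.20133016 0.05047058]
stop  [ 0.50978802 -0.11610603 -0.00115245] [0.56237344 0.04319899 0.06757305]
strap_handle  [ 0.56518367 -0.13727758 -0.0022864 ] [0.7310477  0.11516512 0.13314891]
stand ((0.5825012922286987, -0.0671619176864624), (0.49664127826690674, 0.19527916610240936), 70.55297088623047) [ 0.47490632 -0.30243796 -0.0022864 ] [0.73761574 0.14338093 0.13314891]
```

Emit:
apply_moves([
  {"jaw": 1, "offset": [35, -28, 0], "rot": [0, 0, 3.8]},
  {"jaw": 1, "offset": [35, -28, 0], "rot": [0, 0, 0]},
  {"jaw": 1, "offset": [35, -28, 0], "rot": [0, 0, 0]},
  {"jaw": 1, "offset": [0, 0, 0], "rot": [0, 0, 0]},
  {"jaw": 1, "offset": [0, 0, 0], "rot": [0, 0, 0]},
])

```text
time_s: 2.22
eef_pos: [0.4963, 0.1083, 0.205]
eef_rot: [0.0, 0.73, 0.683, 0.0]
wrist_force: [-0.3, 0.1, -0.4]
opening: 0.997
grasp_force: 0.0
```

```bash
cat > tube.py <<'E'
from h import *
o=ctrl.get_obs(); print(o['eef_pos'],o['wrist_force']); print(np.round(T_tool()[:3,:3],3))
im,W=cloud('wrist'); save('w1.png',im)
rs=ctrl.outline_of('wrist','barrel_mid')
for r in rs[:3]:
    P=W[r['region']]; P=P[np.isfinite(P).all(1)]; z=np.median(P[:,2]); P=P[(P[:,2]>.03)&(P[:,2]<.07)]
    if len(P)<50: continue
    m=np.median(P,0); d=np.linalg.svd(P[::5,:2]-m[:2],full_matrices=False)[2][0]; d*=np.sign(d[1]); n=np.array([d[1],-d[0]])
    t=(P[:,:2]-m[:2])@d; s=(P[:,:2]-m[:2])@n; lo,hi=np.percentile(t,[.5,99.5]); a,b=np.percentile(s,[1,99])
    print(r['score'],r['position'],len(P),'c',m[:2]+d*(lo+hi)/2+n*(a+b)/2,'len',hi-lo,b-a,'yaw',np.degrees(np.arctan2(-d[0],d[1])),np.percentile(P[:,2],98))
E
python3 tube.py
```

```text
[0.49625513 0.10833995 0.20499814] [-0.28032829  0.08493829 -0.3886354 ]
[[ 0.066  0.998  0.001]
 [ 0.998 -0.066 -0.   ]
 [-0.     0.001 -1.   ]]
0.95 [147.3, 212.6] 56 c [0.32551003 0.09993411] len 0.1249385530617188 0.009424236943926634 yaw -48.02413315230751 0.030803485429835957
```

View pics/w1.png

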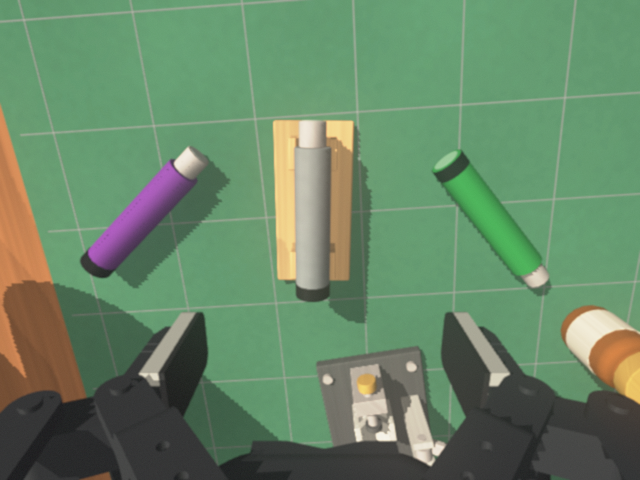

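Grey tube on the rest runs from nose (313,122) to black band (312,299), upright in the picture. So the yaw already matches, and the fixture shows at the bottom.

```bash
python3 - <<'E'
from h import *
T=T_tool(); im,W=cloud('wrist')
m=(im.max(-1).astype(int)-im.min(-1)<25)&(W[...,2]>.04)&(W[...,2]<.066); m[:100]=0; m[310:]=0; m[:,:285]=0; m[:,345:]=0
P=W[m]; v=np.nonzero(m)[0]
L=np.linalg.inv(T)
Q=(P-T[:3,3])@T[:3,:3]  # tool coords
print(m.sum(),'rows',v.min(),v.max(),'zmax',np.percentile(P[:,2],99))
for a,b in[(130,145),(160,200),(200,240),(250,290)]:
    q=Q[(v>=a)&(v<b)]; print(a,np.percentile(q[:,1],[2,50,98])*1e3, q[:,0].mean()*1e3)
print('x ext',np.percentile(Q[:,0],[.5,99.5])*1e3)
# stop end plate etc
E
```

```text
5529 rows 120 300 zmax 0.0579349819287735
130 [-19.20566102 -13.56960398  -0.47308058] 55.90481859933081
160 [-23.61451074  -9.84463706   3.5153569 ] 23.297294425200455
200 [-23.52129739 -10.07736492   2.85444906] -9.220262972338915
250 [-23.97287041 -10.41886139   3.0054217 ] -53.30906342120394
x ext [-79.93900391  66.91161151]
```

Emit:
apply_moves([
  {"jaw": 1, "offset": [-6.5, -10.2, 40], "rot": [0, 0, 0]},
  {"jaw": 1, "offset": [0, 0, 50], "rot": [0, 0, 0]},
  {"jaw": 1, "offset": [0, 0, 50], "rot": [0, 0, 0]},
  {"jaw": 1, "offset": [0, 0, 30], "rot": [0, 0, 0]},
  {"jaw": 1, "offset": [0, 0, 11], "rot": [0, 0, 0]},
])

```text
time_s: 3.0
eef_pos: [0.484, 0.102, 0.0216]
eef_rot: [-0.001, 0.731, 0.683, -0.001]
wrist_force: [0.5, -0.9, 0.4]
opening: 0.999
grasp_force: 0.0
```

Emit:
apply_moves([
  {"jaw": 0.6, "offset": [0, 0, 0], "rot": [0, 0, 0]},
  {"jaw": 0.5, "offset": [0, 0, 0], "rot": [0, 0, 0]},
  {"jaw": 0.4, "offset": [0, 0, 0], "rot": [0, 0, 0]},
  {"jaw": 0, "offset": [0, 0, 0], "rot": [0, 0, 0]},
  {"jaw": 0, "offset": [0, 0, 0], "rot": [0, 0, 0]},
])

```text
time_s: 3.62
eef_pos: [0.4862, 0.1028, 0.0249]
eef_rot: [0.001, 0.73, 0.683, 0.001]
wrist_force: [-1.1, -0.7, 6.5]
opening: 0.227
grasp_force: 48.4
```

Emit:
apply_moves([
  {"jaw": 0, "offset": [0, 0, -5], "rot": [0, 0, 0]},
  {"jaw": 0, "offset": [0, 0, -15], "rot": [0, 0, 0]},
  {"jaw": 0, "offset": [0, 0, -30], "rot": [0, 0, 0]},
  {"jaw": 0, "offset": [0, 0, -30], "rot": [0, 0, 0]},
  {"jaw": 0, "offset": [0, 0, 0], "rot": [0, 0, 0]},
])

```text
time_s: 4.25
eef_pos: [0.4873, 0.1028, 0.1065]
eef_rot: [0.002, 0.73, 0.683, 0.002]
wrist_force: [-0.1, -0.5, -0.4]
opening: 0.0
grasp_force: 0.0
```

```bash
python3 - <<'E'
from h import *
o=ctrl.get_obs(); print(o['wrist_force'],o['torque'],o['opening'],o['eef_pos'])
T=T_tool(); im,W=cloud('wrist'); save('w2.png',im); im2,W2=cloud('side'); 
cv2.imwrite('pics/c2.png',cv2.cvtColor(cv2.hconcat([cv2.resize(im,(400,300)),cv2.resize(im2[160:340,180:420],(400,300))]),cv2.COLOR_RGB2BGR))
E
```

```text
[-0.13878567 -0.54633445 -0.4302193 ] [-0.01777845 -0.00234995  0.04520864] 0.00016445737658543364 [0.48727652 0.10277117 0.10645321]
```

View pics/c2.png

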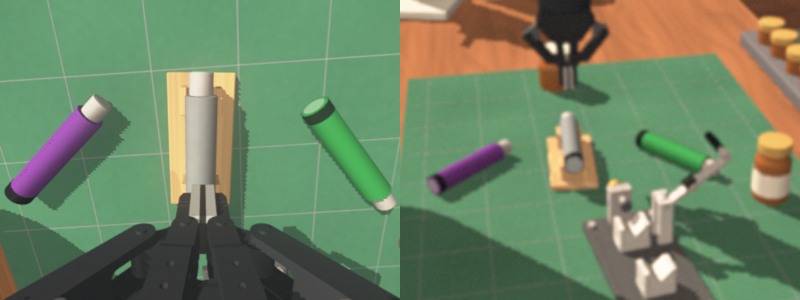

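The first grasp slipped off: the fingers are shut and empty, and the tube is still on the rest. I'll open again, re-measure and go lower.

Emit:
apply_moves([
  {"jaw": 1, "offset": [0, 0, -20], "rot": [0, 0, 0]},
  {"jaw": 1, "offset": [0, 0, -20], "rot": [0, 0, 0]},
  {"jaw": 1, "offset": [0, 0, 0], "rot": [0, 0, 0]},
  {"jaw": 1, "offset": [0, 0, 0], "rot": [0, 0, 0]},
  {"jaw": 1, "offset": [0, 0, 0], "rot": [0, 0, 0]},
])

```text
time_s: 4.97
eef_pos: [0.4842, 0.1028, 0.1423]
eef_rot: [-0.001, 0.73, 0.683, -0.001]
wrist_force: [0.1, -0.2, -0.0]
opening: 0.999
grasp_force: 0.0
```

```bash
cat > t2.py <<'E'
from h import *
T=T_tool(); im,W=cloud('wrist'); Q=(W-T[:3,3])@T[:3,:3]
m=(im.max(-1).astype(int)-im.min(-1)<25)&(W[...,2]>.03)&(W[...,2]<.07)&(abs(Q[...,1])<.03)&(abs(Q[...,0])<.11)
m=cv2.morphologyEx(m.astype(np.uint8),cv2.MORPH_OPEN,np.ones((5,5)))>0
q=Q[m]*1e3; print(T[:3,3],m.sum(),'ext',np.percentile(q,[.5,99.5],0))
for a in (-60,-30,0,30,62):
    k=q[abs(q[:,0]-a)<6]
    if len(k): print(a,np.percentile(k[:,1],[2,98]),'mid',np.percentile(k[:,1],[2,98]).mean(),'top z',k[:,2].min())
print(o:=[round(float(x),4) for x in ctrl.get_obs()['wrist_force']])
E
python3 t2.py; python3 -c "
from h import *
print(ctrl.get_obs()['opening'], np.array(ctrl.camera_params('wrist')['mount']).round(4))"
```

```text
[0.4842239  0.10276746 0.14229506] 8010 ext [[-74.21165931 -12.49595844  84.20448504]
 [ 72.15528426  15.70204801  96.96237393]]
-60 [-12.71977705  15.46831418] mid 1.3742685646925343 top z 84.07044938728728
-30 [-12.3132038   14.88076439] mid 1.2837802995107852 top z 83.99052435037623
0 [-11.87352876  14.97878063] mid 1.5526259334026715 top z 84.07594713075598
30 [-11.49864093  15.25961796] mid 1.880488517410849 top z 84.052834270184
62 [-6.75749554  0.76290389] mid -2.9972958229860143 top z 88.18296287601686
[-0.3698, -0.0917, 0.0837]
1.0016613125328784 [[ 2.000e-04 -9.517e-01 -3.070e-01  7.880e-02]
 [ 1.000e+00  2.000e-04  0.000e+00 -4.000e-04]
 [ 1.000e-04 -3.070e-01  9.517e-01 -1.684e-01]
 [ 0.000e+00  0.000e+00  0.000e+00  1.000e+00]]
```

Emit:
apply_moves([
  {"jaw": 1, "offset": [-1, 1.5, 40], "rot": [0, 0, 0]},
  {"jaw": 1, "offset": [0, 0, 40], "rot": [0, 0, 0]},
  {"jaw": 1, "offset": [0, 0, 30], "rot": [0, 0, 0]},
  {"jaw": 1, "offset": [0, 0, 16], "rot": [0, 0, 0]},
  {"jaw": 1, "offset": [0, 0, 0], "rot": [0, 0, 0]},
])

```text
time_s: 5.65
eef_pos: [0.4856, 0.1017, 0.0167]
eef_rot: [-0.001, 0.73, 0.683, -0.001]
wrist_force: [-0.0, -0.5, 0.4]
opening: 1.002
grasp_force: 0.0
```

Emit:
apply_moves([
  {"jaw": 0.6, "offset": [0, 0, 0], "rot": [0, 0, 0]},
  {"jaw": 0.3, "offset": [0, 0, 0], "rot": [0, 0, 0]},
  {"jaw": 0.3, "offset": [0, 0, 0], "rot": [0, 0, 0]},
  {"jaw": 0.3, "offset": [0, 0, 0], "rot": [0, 0, 0]},
  {"jaw": 0.3, "offset": [0, 0, 0], "rot": [0, 0, 0]},
])

```text
time_s: 6.28
eef_pos: [0.4861, 0.1018, 0.0188]
eef_rot: [-0.0, 0.73, 0.683, -0.0]
wrist_force: [-6.1, -0.8, 11.7]
opening: 0.311
grasp_force: 43.3
```

```bash
python3 - <<'E'
from h import *
o=ctrl.get_obs(); print(o['opening'],o['grasp_force'],o['torque'])
im,W=cloud('wrist'); save('w3.png',im[180:480,120:520])
E
```

```text
0.3113252490089239 43.27843487262726 [ 0.00570419  1.10252973 -0.0162535 ]
```

View pics/w3.png

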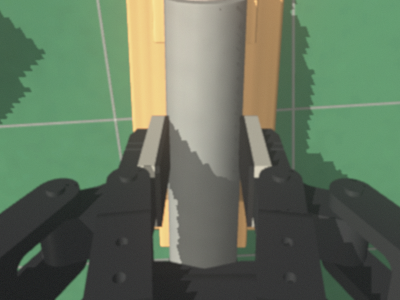

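Emit:
apply_moves([
  {"jaw": 0.2, "offset": [0, 0, 0], "rot": [0, 0, 0]},
  {"jaw": 0.2, "offset": [0, 0, 0], "rot": [0, 0, 0]},
  {"jaw": 0.2, "offset": [0, 0, -2], "rot": [0, 0, 0]},
  {"jaw": 0.2, "offset": [0, 0, -3], "rot": [0, 0, 0]},
  {"jaw": 0.2, "offset": [0, 0, -3], "rot": [0, 0, 0]},
])

```text
time_s: 6.95
eef_pos: [0.4866, 0.1017, 0.0258]
eef_rot: [0.0, 0.73, 0.683, 0.0]
wrist_force: [0.7, -0.2, -1.9]
opening: 0.296
grasp_force: 57.9
```

Emit:
apply_moves([
  {"jaw": 0.2, "offset": [0, 0, -15], "rot": [0, 0, 0]},
  {"jaw": 0.2, "offset": [0, 0, -30], "rot": [0, 0, 0]},
  {"jaw": 0.2, "offset": [0, 0, -40], "rot": [0, 0, 0]},
  {"jaw": 0.2, "offset": [0, 0, -40], "rot": [0, 0, 0]},
  {"jaw": 0.2, "offset": [0, 0, -15], "rot": [0, 0, 0]},
])

```text
time_s: 7.58
eef_pos: [0.4883, 0.1016, 0.1691]
eef_rot: [0.002, 0.73, 0.683, 0.002]
wrist_force: [0.5, 0.0, -1.3]
opening: 0.301
grasp_force: 58.1
```

```bash
cat > tin.py <<'E'
from h import *
# tube in tool frame (mm)
T=T_tool(); im,W=cloud('wrist'); Q=(W-T[:3,3])@T[:3,:3]*1e3
m=(im.max(-1).astype(int)-im.min(-1)<30)&(abs(Q[...,1])<25)&(Q[...,2]>-45)&(Q[...,2]<10)&(Q[...,0]>14)&(Q[...,0]<110)
q=Q[m]; print('n',m.sum(),'x max',np.percentile(q[:,0],[50,99,99.8]) if len(q) else '')
for a in (20,30,40,50,60,70):
    k=q[abs(q[:,0]-a)<5]
    if len(k)>20: print(a,'y',np.percentile(k[:,1],[3,97]).round(1),'mid %.1f'%np.percentile(k[:,1],[3,97]).mean(),'top z %.1f'%np.percentile(k[:,2],3))
o=ctrl.get_obs(); print(o['opening'],o['grasp_force'],o['wrist_force'])
E
python3 tin.py
```

```text
n 12464 x max [43.73001384 74.62863767 75.06522307]
20 y [-13.4  13.3] mid -0.1 top z -38.3
30 y [-13.4  13.3] mid -0.0 top z -38.4
40 y [-13.3  13.4] mid 0.0 top z -38.4
50 y [-13.2  13.5] mid 0.2 top z -38.4
60 y [-10.2  10. ] mid -0.1 top z -34.8
70 y [-9.4  9.5] mid 0.1 top z -34.7
0.2978187014923425 58.111703395843506 [ 0.5654963   0.37930113 -0.44761164]
```

Emit:
apply_moves([
  {"jaw": 0.2, "offset": [-30, 7, 0], "rot": [0, 0, 0]},
  {"jaw": 0.2, "offset": [-50, 13, 0], "rot": [0, 0, 0]},
  {"jaw": 0.2, "offset": [-58, 14, 0], "rot": [0, 0, 0]},
  {"jaw": 0.2, "offset": [-58, 14, 0], "rot": [0, 0, 0]},
  {"jaw": 0.2, "offset": [-58, 14, 0], "rot": [0, 0, 0]},
])

```text
time_s: 8.25
eef_pos: [0.5309, -0.1573, 0.164]
eef_rot: [-0.001, 0.73, 0.683, -0.0]
wrist_force: [0.7, 0.4, -0.9]
opening: 0.299
grasp_force: 58.1
```

Emit:
apply_moves([
  {"jaw": 0.2, "offset": [-50, 13, 0], "rot": [0, 0, 0]},
  {"jaw": 0.2, "offset": [-33, 8, 0], "rot": [0, 0, 0]},
  {"jaw": 0.2, "offset": [0, 0, 0], "rot": [0, 0, -5]},
  {"jaw": 0.2, "offset": [0, 0, 0], "rot": [0, 0, -5]},
  {"jaw": 0.2, "offset": [0, 0, 0], "rot": [0, 0, 0]},
])

```text
time_s: 8.88
eef_pos: [0.5462, -0.2397, 0.1639]
eef_rot: [-0.001, 0.668, 0.744, -0.0]
wrist_force: [-0.6, -0.6, -0.9]
opening: 0.297
grasp_force: 58.1
```

```bash
python3 - <<'E'
from h import *
T=T_tool(); im,W=cloud('wrist'); save('w4.png',im); np.save('w4.npy',W); np.save('w4T.npy',T); np.save('w4i.npy',im)
print(np.round(T,4))
for lo,hi,nm in[(.006,.018,'plate')]:
    B=np.isfinite(W).all(-1)&(W[...,2]>lo)&(W[...,2]<hi)&(im.max(-1)<140)&(im.max(-1).astype(int)-im.min(-1)<25)&(W[...,1]>-.33)&(W[...,1]<-.02)&(W[...,0]>.45)&(W[...,0]<.65)
    B=cv2.morphologyEx(B.astype(np.uint8),cv2.MORPH_OPEN,np.ones((5,5)))>0
    print(B.sum(),cv2.minAreaRect(W[B][:,:2].astype(np.float32)))
E
```

```text
[[-0.1069  0.9943 -0.0023  0.5462]
 [ 0.9943  0.1069  0.0016 -0.2397]
 [ 0.0019 -0.0021 -1.      0.1639]
 [ 0.      0.      0.      1.    ]]
11257 ((0.5441834926605225, -0.19179262220859528), (0.11028245836496353, 0.20366908609867096), 6.322108745574951)
```

View pics/w4.png

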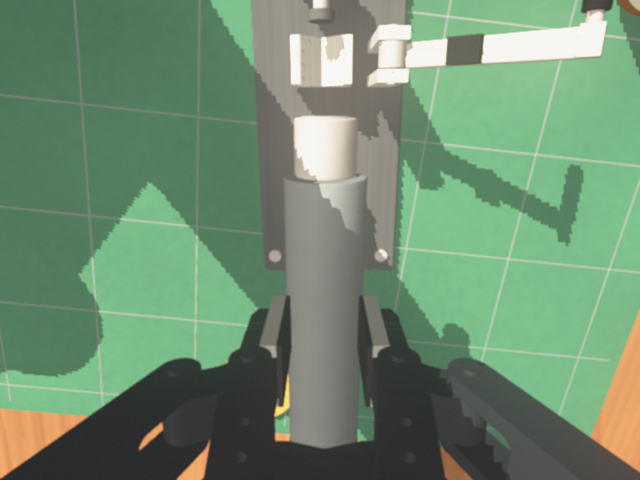

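The held tube is aligned with the fixture. The stop-side saddle is at (322,60), the black tip face at about (320,20) and the hinge post at (390,55).

```bash
python3 - <<'E'
from h import *
W=np.load('w4.npy');T=np.load('w4T.npy');im=np.load('w4i.npy'); Q=(W-T[:3,3])@T[:3,:3]*1e3; Q[...,2]=W[...,2]*1e3
def box(n,u0,u1,v0,v1,z0,z1,dark=None):
    q=Q[v0:v1,u0:u1].reshape(-1,3); c=im[v0:v1,u0:u1].reshape(-1,3)
    k=(q[:,2]>z0)&(q[:,2]<z1)
    if dark: k&=(c.max(1)<dark)
    if k.sum()>5: print(n,k.sum(),np.percentile(q[k],[1,50,99],0).round(1).tolist())
    else: print(n,k.sum())
neutral=im.max(-1).astype(int)-im.min(-1)<25
for v in (120,160,220,250):
    u=np.nonzero(neutral[v]&(Q[v,:,2]>5)&(Q[v,:,2]<20))[0]; u=u[(u>240)&(u<420)]; print(v,u.min(),u.max(),Q[v,u.min()+1].round(1),Q[v,u.max()-1].round(1),'mid',(Q[v,u.min()+1,1]+Q[v,u.max()-1,1])/2)
box('back',275,380,255,275,5,20,140)
box('saddle top',280,362,25,95,40,52)
box('post',365,415,20,95,68,80)
box('tip',300,340,0,30,45,70)
for v in range(0,34,3): print(v,Q[v,320].round(1),im[v,320])
E
```

```text
120 258 401 [ 68.5 -49.7  11.5] [68.5 57.1 11.5] mid 3.70893277316814
160 260 398 [ 38.2 -49.9  10. ] [38.4 56.7 10.7] mid 3.4040828095325715
220 263 395 [-10.2 -49.5  11.2] [-10.4  57.   10.2] mid 3.7303407239197064
250 264 394 [-36.1 -49.8  11.7] [-36.   57.3  11.6] mid 3.7556693149879266
back 333 [[-53.7, -42.0, 9.6], [-48.2, 35.7, 11.1], [-40.4, 46.2, 12.9]]
saddle top 2008 [[92.5, -21.6, 40.2], [107.5, -8.3, 45.8], [122.2, 17.7, 48.3]]
post 1936 [[92.3, 31.0, 68.4], [107.9, 40.4, 75.0], [122.6, 52.4, 78.1]]
tip 520 [[128.1, -9.5, 47.0], [131.5, -2.2, 59.3], [138.8, 5.6, 63.2]]
0 [138.5  -2.8  59.3] [246 243 237]
3 [136.8  -2.8  60.2] [246 243 237]
6 [135.5  -2.8  58.9] [247 243 235]
9 [133.1  -2.8  62.5] [159 154 143]
12 [131.5  -2.8  63. ] [158 152 143]
15 [130.2  -2.8  61.2] [159 153 142]
18 [128.3  -2.8  62.7] [143 138 129]
21 [128.3  -2.9  53.8] [98 94 87]
24 [134.   -3.3  10.9] [108 103  98]
27 [131.9  -3.3  12.2] [118 114 106]
30 [130.4  -3.3   9.5] [131 126 118]
33 [128.1  -3.3  11.7] [157 151 141]
```

Emit:
apply_moves([
  {"jaw": 0.2, "offset": [23, -1, 0], "rot": [0, 0, 0]},
  {"jaw": 0.2, "offset": [23, -1, 20], "rot": [0, 0, 0]},
  {"jaw": 0.2, "offset": [0, 0, 40], "rot": [0, 0, 0]},
  {"jaw": 0.2, "offset": [0, 0, 40], "rot": [0, 0, 0]},
  {"jaw": 0.2, "offset": [0, 0, 15], "rot": [0, 0, 0]},
])

```text
time_s: 9.55
eef_pos: [0.5382, -0.1921, 0.0481]
eef_rot: [-0.002, 0.668, 0.744, -0.0]
wrist_force: [-0.5, 0.4, -1.2]
opening: 0.297
grasp_force: 58.1
```

```bash
cat > near.py <<'E'
from h import *
T=T_tool(); im,W=cloud('wrist'); Q=(W-T[:3,3])@T[:3,:3]*1e3
print('eef',T[:3,3].round(4),'yaw',np.degrees(np.arctan2(-T[0,0],T[1,0])).round(2))
h=W[...,2]*1e3
k=(h>46)&(h<49.5)&(Q[...,0]>30)&(Q[...,0]<100)&(abs(Q[...,1])<28)&(im.min(-1)>90)
q=Q[k]; l=q[q[:,1]<-13]; r=q[q[:,1]>13]
for n,s in(('L',l),('R',r)):
    if len(s)>5: print(n,len(s),np.percentile(s,[1,99],0).round(1).tolist())
k=(h>52)&(h<66)&(Q[...,0]>70)&(Q[...,0]<110)&(abs(Q[...,1]+1)<9); print('tip/nose x hist',np.histogram(Q[k][:,0],np.arange(70,111,2)))
E
python3 near.py; python3 tin.py
```

```text
eef [ 0.5382 -0.1921  0.0481] yaw 6.21
L 820 [[45.8, -19.1, -0.1], [74.1, -13.1, 2.4]]
R 965 [[45.6, 13.3, -0.1], [74.1, 20.5, 2.3]]
tip/nose x hist (array([  0,   0,  22,   0,   0, 203, 243, 238, 150, 160, 162, 160, 168,
       164, 170, 173, 175, 555, 322, 330]), array([ 70,  72,  74,  76,  78,  80,  82,  84,  86,  88,  90,  92,  94,
        96,  98, 100, 102, 104, 106, 108, 110]))
n 19368 x max [ 55.19760262 109.39130252 109.84891846]
20 y [-13.7  13.3] mid -0.2 top z -38.3
30 y [-13.4  13.3] mid -0.1 top z -38.3
40 y [-13.5  13.5] mid -0.0 top z -38.4
50 y [-17.5  19.2] mid 0.9 top z -38.4
60 y [-17.7  19.3] mid 0.8 top z -34.7
70 y [-17.7  19.2] mid 0.7 top z -34.4
0.29752008438172345 58.1127655506134 [-0.57242602  1.15130186 -0.85088124]
```

Emit:
apply_moves([
  {"jaw": 0.2, "offset": [0, 0.7, 5], "rot": [0, 0, 0]},
  {"jaw": 0.2, "offset": [0, 0, 4], "rot": [0, 0, 0]},
  {"jaw": 0.2, "offset": [0, 0, 2], "rot": [0, 0, 0]},
  {"jaw": 0.2, "offset": [0, 0, 2], "rot": [0, 0, 0]},
  {"jaw": 0.2, "offset": [0, 0, 1], "rot": [0, 0, 0]},
])

```text
time_s: 10.28
eef_pos: [0.5409, -0.1946, 0.0367]
eef_rot: [0.0, 0.668, 0.744, 0.0]
wrist_force: [0.4, 0.3, -0.7]
opening: 0.301
grasp_force: 58.1
```

Emit:
apply_moves([
  {"jaw": 0.2, "offset": [0, 0, 0.5], "rot": [0, 0, 0]},
  {"jaw": 0.2, "offset": [0, 0, 0.5], "rot": [0, 0, 0]},
  {"jaw": 0.2, "offset": [0, 0, 0.3], "rot": [0, 0, 0]},
  {"jaw": 0.2, "offset": [0, 0, 0], "rot": [0, 0, 0]},
  {"jaw": 0.2, "offset": [0, 0, 0], "rot": [0, 0, 0]},
])

```text
time_s: 10.9
eef_pos: [0.5408, -0.1945, 0.0354]
eef_rot: [0.0, 0.668, 0.744, -0.0]
wrist_force: [-0.0, -0.7, -0.9]
opening: 0.3
grasp_force: 58.1
```

```bash
python3 near.py; python3 tin.py | head -3
```

```text
eef [ 0.5408 -0.1945  0.0354] yaw 6.2
L 1279 [[47.8, -21.5, -12.9], [76.6, -14.1, -10.6]]
R 839 [[48.3, 13.0, -13.1], [76.9, 18.1, -10.6]]
tip/nose x hist (array([ 54,  56, 121,   0,   0,   0, 186, 311, 298, 229, 195, 183, 199,
       205, 201, 200, 212, 204, 679, 270]), array([ 70,  72,  74,  76,  78,  80,  82,  84,  86,  88,  90,  92,  94,
        96,  98, 100, 102, 104, 106, 108, 110]))
n 20767 x max [ 57.53405568 108.75812207 109.21925223]
20 y [-13.7  13.2] mid -0.2 top z -38.3
30 y [-13.4  13.3] mid -0.0 top z -38.3
```

Emit:
apply_moves([
  {"jaw": 0.2, "offset": [0, -1.7, 0], "rot": [0, 0, 0]},
  {"jaw": 0.2, "offset": [0, 0, 1], "rot": [0, 0, 0]},
  {"jaw": 0.2, "offset": [0, 0, 1], "rot": [0, 0, 0]},
  {"jaw": 0.2, "offset": [0, 0, 0.5], "rot": [0, 0, 0]},
  {"jaw": 0.2, "offset": [0, 0, 0.5], "rot": [0, 0, 0]},
])

```text
time_s: 11.62
eef_pos: [0.5391, -0.1947, 0.0323]
eef_rot: [-0.0, 0.668, 0.744, 0.0]
wrist_force: [-0.2, 0.7, -0.9]
opening: 0.3
grasp_force: 58.1
```

Emit:
apply_moves([
  {"jaw": 0.2, "offset": [0, 0, 0.5], "rot": [0, 0, 0]},
  {"jaw": 0.2, "offset": [0, 0, 0.3], "rot": [0, 0, 0]},
  {"jaw": 0.2, "offset": [0, 0, 0], "rot": [0, 0, 0]},
  {"jaw": 0.2, "offset": [0, 0, 0], "rot": [0, 0, 0]},
  {"jaw": 0.2, "offset": [0, 0, 0], "rot": [0, 0, 0]},
])

```text
time_s: 12.25
eef_pos: [0.5393, -0.1947, 0.0317]
eef_rot: [0.0, 0.668, 0.744, 0.0]
wrist_force: [0.6, 0.1, -1.6]
opening: 0.297
grasp_force: 58.3
```

Emit:
apply_moves([
  {"jaw": 0.2, "offset": [0, 0, 0.5], "rot": [0, 0, 0]},
  {"jaw": 0.2, "offset": [0, 0, 0.5], "rot": [0, 0, 0]},
  {"jaw": 0.2, "offset": [0, 0, 0], "rot": [0, 0, 0]},
  {"jaw": 0.2, "offset": [0, 0, 0], "rot": [0, 0, 0]},
  {"jaw": 0.2, "offset": [0, 0, 0], "rot": [0, 0, 0]},
])

```text
time_s: 12.88
eef_pos: [0.5396, -0.1948, 0.0312]
eef_rot: [0.0, 0.668, 0.744, 0.0]
wrist_force: [-0.4, 1.2, 4.6]
opening: 0.298
grasp_force: 59.6
```

Emit:
apply_moves([
  {"jaw": 0.2, "offset": [1, 0, -0.5], "rot": [0, 0, 0]},
  {"jaw": 0.2, "offset": [1, 0, 0], "rot": [0, 0, 0]},
  {"jaw": 0.2, "offset": [1, 0, 0], "rot": [0, 0, 0]},
  {"jaw": 0.2, "offset": [0, 0, 0], "rot": [0, 0, 0]},
  {"jaw": 0.2, "offset": [0, 0, 0], "rot": [0, 0, 0]},
])

```text
time_s: 13.5
eef_pos: [0.5391, -0.1921, 0.0313]
eef_rot: [0.0, 0.668, 0.744, -0.0]
wrist_force: [-0.7, -3.5, 2.2]
opening: 0.302
grasp_force: 59.0
```

Emit:
apply_moves([
  {"jaw": 0.2, "offset": [1, 0, 0], "rot": [0, 0, 0]},
  {"jaw": 0.2, "offset": [1, 0, 0], "rot": [0, 0, 0]},
  {"jaw": 0.2, "offset": [1, 0, 0], "rot": [0, 0, 0]},
  {"jaw": 0.2, "offset": [0, 0, 0], "rot": [0, 0, 0]},
  {"jaw": 0.2, "offset": [0, 0, 0], "rot": [0, 0, 0]},
])

```text
time_s: 14.12
eef_pos: [0.5387, -0.1887, 0.0313]
eef_rot: [0.0, 0.668, 0.744, 0.0]
wrist_force: [1.2, -4.1, 3.9]
opening: 0.302
grasp_force: 59.4
```

```bash
python3 near.py; python3 tin.py | sed -n '2,4p;$p'
```

```text
eef [ 0.5387 -0.1887  0.0313] yaw 6.2
L 1086 [[41.7, -20.0, -17.1], [70.8, -13.1, -14.8]]
R 1068 [[42.1, 13.1, -17.0], [70.8, 19.6, -14.8]]
tip/nose x hist (array([334, 348, 311, 141, 305, 305, 235, 205, 194, 198, 204, 202, 208,
       212, 217, 635, 390, 411, 425,  91]), array([ 70,  72,  74,  76,  78,  80,  82,  84,  86,  88,  90,  92,  94,
        96,  98, 100, 102, 104, 106, 108, 110]))
20 y [-13.6  13.2] mid -0.2 top z -38.2
30 y [-13.7  13.3] mid -0.2 top z -38.2
40 y [-17.2  16.5] mid -0.4 top z -38.2
0.2972587382614003 59.41940367221832 [ 2.00941495 -3.28175297  4.79057119]
```

Emit:
apply_moves([
  {"jaw": 0.2, "offset": [0.5, 0, -0.4], "rot": [0, 0, 0]},
  {"jaw": 0.2, "offset": [1, 0, 0], "rot": [0, 0, 0]},
  {"jaw": 0.2, "offset": [0.5, 0, 0], "rot": [0, 0, 0]},
  {"jaw": 0.2, "offset": [0, 0, 0], "rot": [0, 0, 0]},
  {"jaw": 0.2, "offset": [0, 0, 0], "rot": [0, 0, 0]},
])

```text
time_s: 14.85
eef_pos: [0.5383, -0.1865, 0.0314]
eef_rot: [-0.0, 0.668, 0.744, 0.0]
wrist_force: [3.3, -1.1, 1.5]
opening: 0.301
grasp_force: 58.7
```

Emit:
apply_moves([
  {"jaw": 0.2, "offset": [0.4, 0, 0], "rot": [0, 0, 0]},
  {"jaw": 0.2, "offset": [0.4, 0, 0], "rot": [0, 0, 0]},
  {"jaw": 0.2, "offset": [0.2, 0, 0], "rot": [0, 0, 0]},
  {"jaw": 0.2, "offset": [0, 0, 0], "rot": [0, 0, 0]},
  {"jaw": 0.2, "offset": [0, 0, 0], "rot": [0, 0, 0]},
])

```text
time_s: 15.48
eef_pos: [0.5382, -0.1857, 0.0315]
eef_rot: [-0.0, 0.668, 0.744, 0.0]
wrist_force: [3.2, -2.5, 2.1]
opening: 0.302
grasp_force: 58.7
```

Emit:
apply_moves([
  {"jaw": 0.2, "offset": [0.4, 0.2, 0], "rot": [0, 0, 0]},
  {"jaw": 0.2, "offset": [0.4, 0, 0], "rot": [0, 0, 0]},
  {"jaw": 0.2, "offset": [0.2, 0, 0], "rot": [0, 0, 0]},
  {"jaw": 0.2, "offset": [0, 0, 0], "rot": [0, 0, 0]},
  {"jaw": 0.2, "offset": [0, 0, 0], "rot": [0, 0, 0]},
])

```text
time_s: 16.1
eef_pos: [0.5381, -0.1847, 0.0315]
eef_rot: [-0.0, 0.668, 0.744, -0.0]
wrist_force: [1.8, -2.7, 1.8]
opening: 0.296
grasp_force: 58.8
```

Emit:
apply_moves([
  {"jaw": 0.2, "offset": [0.4, 0, 0], "rot": [0, 0, 0]},
  {"jaw": 0.2, "offset": [0.4, 0, 0], "rot": [0, 0, 0]},
  {"jaw": 0.2, "offset": [0, 0, 0], "rot": [0, 0, 0]},
  {"jaw": 0.2, "offset": [0, 0, 0], "rot": [0, 0, 0]},
  {"jaw": 0.2, "offset": [0, 0, 0], "rot": [0, 0, 0]},
])

```text
time_s: 16.73
eef_pos: [0.538, -0.1838, 0.0314]
eef_rot: [-0.0, 0.668, 0.744, -0.0]
wrist_force: [1.0, -2.7, 1.7]
opening: 0.298
grasp_force: 58.7
```

Emit:
apply_moves([
  {"jaw": 0.2, "offset": [0.3, 0, 0], "rot": [0, 0, 0]},
  {"jaw": 0.2, "offset": [0.3, 0, 0], "rot": [0, 0, 0]},
  {"jaw": 0.2, "offset": [0, 0, 0], "rot": [0, 0, 0]},
  {"jaw": 0.2, "offset": [0, 0, 0], "rot": [0, 0, 0]},
  {"jaw": 0.2, "offset": [0, 0, 0], "rot": [0, 0, 0]},
])

```text
time_s: 17.35
eef_pos: [0.538, -0.1837, 0.0315]
eef_rot: [0.0, 0.668, 0.744, -0.0]
wrist_force: [0.8, -5.2, 0.5]
opening: 0.302
grasp_force: 58.5
```

Emit:
apply_moves([
  {"jaw": 0.2, "offset": [0.3, 0, 0], "rot": [0, 0, 0]},
  {"jaw": 0.2, "offset": [0.3, 0, 0], "rot": [0, 0, 0]},
  {"jaw": 0.2, "offset": [0, 0, 0], "rot": [0, 0, 0]},
  {"jaw": 0.2, "offset": [0, 0, 0], "rot": [0, 0, 0]},
  {"jaw": 0.2, "offset": [0, 0, 0], "rot": [0, 0, 0]},
])

```text
time_s: 17.98
eef_pos: [0.538, -0.1836, 0.0315]
eef_rot: [0.0, 0.668, 0.744, -0.0]
wrist_force: [1.3, -6.5, -0.7]
opening: 0.299
grasp_force: 58.3
```

Emit:
apply_moves([
  {"jaw": 0.2, "offset": [0.3, 0, 0], "rot": [0, 0, 0]},
  {"jaw": 0.2, "offset": [0.3, 0, 0], "rot": [0, 0, 0]},
  {"jaw": 0.2, "offset": [0.2, 0, 0], "rot": [0, 0, 0]},
  {"jaw": 0.2, "offset": [0, 0, 0], "rot": [0, 0, 0]},
  {"jaw": 0.2, "offset": [0, 0, 0], "rot": [0, 0, 0]},
])

```text
time_s: 18.6
eef_pos: [0.538, -0.1835, 0.0316]
eef_rot: [0.001, 0.668, 0.744, -0.001]
wrist_force: [0.7, -8.3, -0.6]
opening: 0.301
grasp_force: 58.3
```

Emit:
apply_moves([
  {"jaw": 0.2, "offset": [0.4, 0, 0.1], "rot": [0, 0, 0]},
  {"jaw": 0.2, "offset": [0.4, 0, 0.1], "rot": [0, 0, 0]},
  {"jaw": 0.2, "offset": [0, 0, 0], "rot": [0, 0, 0]},
  {"jaw": 0.2, "offset": [0, 0, 0], "rot": [0, 0, 0]},
  {"jaw": 0.2, "offset": [0, 0, 0], "rot": [0, 0, 0]},
])

```text
time_s: 19.23
eef_pos: [0.538, -0.1834, 0.0316]
eef_rot: [0.001, 0.668, 0.744, -0.001]
wrist_force: [0.7, -10.9, -1.1]
opening: 0.299
grasp_force: 58.2
```

Emit:
apply_moves([
  {"jaw": 0.4, "offset": [0, 0, 0], "rot": [0, 0, 0]},
  {"jaw": 0.5, "offset": [0, 0, 0], "rot": [0, 0, 0]},
  {"jaw": 0.7, "offset": [0, 0, 0], "rot": [0, 0, 0]},
  {"jaw": 0.7, "offset": [0, 0, 0], "rot": [0, 0, 0]},
  {"jaw": 0.7, "offset": [0, 0, 0], "rot": [0, 0, 0]},
])

```text
time_s: 19.85
eef_pos: [0.5378, -0.1809, 0.0312]
eef_rot: [-0.0, 0.668, 0.744, 0.0]
wrist_force: [-0.2, 0.4, 0.6]
opening: 0.704
grasp_force: 0.0
```

Emit:
apply_moves([
  {"jaw": 0.7, "offset": [0, 0, -20], "rot": [0, 0, 0]},
  {"jaw": 0.7, "offset": [0, 0, -40], "rot": [0, 0, 0]},
  {"jaw": 0.7, "offset": [0, 0, -60], "rot": [0, 0, 0]},
  {"jaw": 0.7, "offset": [-20, 30, -40], "rot": [0, 0, 0]},
  {"jaw": 0.7, "offset": [0, 30, 0], "rot": [0, 0, 0]},
])

```text
time_s: 20.48
eef_pos: [0.603, -0.197, 0.1969]
eef_rot: [0.005, 0.668, 0.744, 0.001]
wrist_force: [-0.2, -0.3, -0.0]
opening: 0.703
grasp_force: 0.0
```

```bash
python3 - <<'E'
from h import *
T=T_tool(); T=T_tool(); im,W=cloud('wrist'); save('w5.png',im); np.save('w5.npy',W); np.save('w5T.npy',T); np.save('w5i.npy',im)
print(np.round(T,4))
E
```

```text
[[-0.1065  0.9943  0.0083  0.603 ]
 [ 0.9943  0.1066 -0.0049 -0.197 ]
 [-0.0057  0.0077 -1.      0.1969]
 [ 0.      0.      0.      1.    ]]
```

View pics/w5.png

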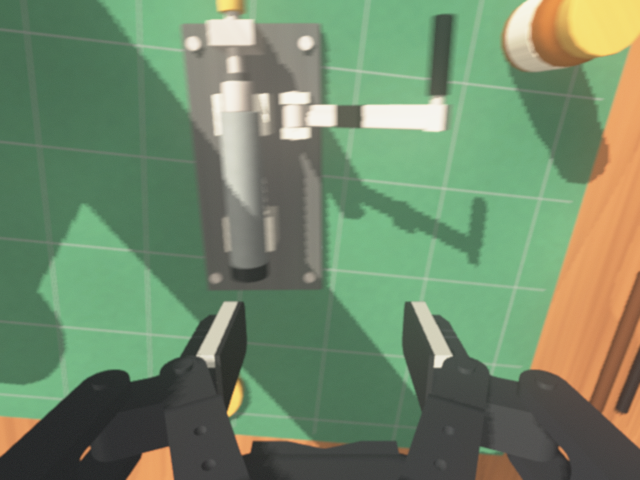

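The tube lies in the V with its nose on the tip at (235,75), and the tip is in. The strap lies back to the right, with its handle bar running from (443,15) to (439,95).

```bash
python3 - <<'E'
from h import *
W=np.load('w5.npy');im=np.load('w5i.npy');T=np.load('w5T.npy')
yaw=np.radians(6.2); S=np.array([[np.cos(yaw),-np.sin(yaw),0],[np.sin(yaw),np.cos(yaw),0],[0,0,1]]); 
O=np.array([.5375,-.179,0]); P=(W-O)@S*1e3
def st(n,u0,u1,v0,v1,z0,z1,f=None):
    k=np.zeros(im.shape[:2],bool);k[v0:v1,u0:u1]=1; k&=(P[...,2]>z0)&(P[...,2]<z1)
    if f is not None:k&=f
    print(n,k.sum(),np.percentile(P[k],[2,50,98],0).round(1).tolist())
dark=im.max(-1)<80
st('handle',420,465,5,100,80,160,dark)
st('handle far',420,465,5,30,80,160,dark)
st('handle near',420,465,70,100,80,160,dark)
st('arm elbow',425,450,100,132,80,160)
st('post',275,315,85,145,68,85)
st('saddleL',208,224,90,140,44,52); st('saddleR',258,272,90,140,44,52)
st('tube',220,262,120,260,60,80); st('nose',222,250,80,105,55,80)
st('stop',200,262,15,50,45,65)
k=np.nonzero(0*dark); a=[P[v,233].round(1).tolist() for v in range(56,92,3)]; print(a)
o=ctrl.get_obs(); print(o['eef_pos'],'tool in stand mm',((np.array(o['eef_pos'])-O)@S*1e3).round(1),o['wrist_force'])
E
```

```text
handle 156 [[122.1, 73.7, 128.1], [128.0, 87.9, 129.6], [129.2, 97.1, 131.4]]
handle far 53 [[122.1, 91.3, 128.2], [127.5, 94.5, 129.7], [129.0, 97.5, 131.4]]
handle near 3 [[128.2, 68.7, 128.4], [128.4, 71.2, 129.2], [128.7, 71.6, 129.3]]
arm elbow 645 [[120.6, 40.1, 120.7], [125.4, 47.9, 127.1], [133.7, 55.9, 130.3]]
post 1331 [[33.9, 31.8, 69.1], [44.0, 46.5, 74.9], [56.2, 61.2, 77.7]]
saddleL 264 [[-19.7, 32.7, 45.1], [-17.3, 51.7, 46.7], [-13.1, 61.2, 48.2]]
saddleR 341 [[14.4, 31.9, 44.7], [17.3, 46.4, 46.7], [20.1, 60.5, 48.4]]
tube 4940 [[-12.1, -59.3, 60.7], [2.1, -5.4, 67.1], [13.5, 42.0, 69.7]]
nose 684 [[-7.6, 54.2, 56.6], [2.2, 62.2, 63.4], [10.2, 70.1, 66.0]]
stop 883 [[-14.3, 90.7, 47.5], [2.5, 98.6, 64.1], [15.0, 110.6, 65.0]]
[[1.5, 85.5, 60.7], [1.3, 83.7, 60.0], [0.9, 81.9, 59.0], [0.9, 79.9, 59.6], [0.7, 78.0, 59.2], [0.6, 76.1, 59.3], [1.2, 73.9, 62.9], [1.0, 72.0, 62.7], [0.7, 70.1, 62.2], [1.4, 67.9, 66.3], [1.0, 66.1, 64.7], [0.8, 64.1, 64.3]]
[ 0.60454385 -0.19532422  0.19432404] tool in stand mm [ 64.9 -23.5 194.3] [-1.83161924  1.12476114  0.06537574]
```

Emit:
apply_moves([
  {"jaw": 0.6, "offset": [35, 20, 0], "rot": [0, 0, 0]},
  {"jaw": 0.6, "offset": [40, 25, 0], "rot": [0, 0, 0]},
  {"jaw": 0.6, "offset": [30, 17, 0], "rot": [0, 0, 0]},
  {"jaw": 0.6, "offset": [0, 0, 30], "rot": [0, 0, 0]},
  {"jaw": 0.6, "offset": [0, 0, 0], "rot": [0, 0, 0]},
])

```text
time_s: 21.15
eef_pos: [0.6477, -0.0822, 0.1581]
eef_rot: [-0.003, 0.667, 0.745, -0.001]
wrist_force: [-0.5, -0.6, 0.1]
opening: 0.594
grasp_force: 0.0
```

```bash
cat > st.py <<'E'
from h import *
yaw=np.radians(6.2); S=np.array([[np.cos(yaw),-np.sin(yaw),0],[np.sin(yaw),np.cos(yaw),0],[0,0,1]]); O=np.array([.5375,-.179,0])
def stand(): 
    o=ctrl.get_obs(); T=T_tool(o); print('tool in stand',((T[:3,3]-O)@S*1e3).round(1),'zaxis',(T[:3,2]@S).round(4),'F',(np.array(o['wrist_force'])@S).round(1),'op',round(float(o['opening']),3),round(float(o['grasp_force']),1),round(float(o['time_s']),2)); return T
if __name__=='__main__': stand()
E
python3 - <<'E'
from st import *
T=stand(); im,W=cloud('wrist'); Q=(W-T[:3,3])@T[:3,:3]*1e3
k=(im.max(-1)<80)&(abs(Q[...,0])<30)&(abs(Q[...,1])<20)&(Q[...,2]>5)&(Q[...,2]<80)
print(k.sum(),np.percentile(Q[k],[2,50,98],0).round(1).tolist() if k.sum() else '')
save('w6.png',im)
E
```

```text
tool in stand [120.1  84.3 158.1] zaxis [-0.0058  0.0025 -1.    ] F [-0.6 -0.5  0.1] op 0.594 0.0 21.15
1400 [[-24.1, 0.1, 26.6], [-3.3, 5.2, 28.3], [14.2, 10.1, 31.7]]
```

Emit:
apply_moves([
  {"jaw": 0.6, "offset": [-2, 5.5, 0], "rot": [0, 0, 0]},
  {"jaw": 0.6, "offset": [0, 0, 20], "rot": [0, 0, 0]},
  {"jaw": 0.6, "offset": [0, 0, 20], "rot": [0, 0, 0]},
  {"jaw": 0.6, "offset": [0, 0, 11], "rot": [0, 0, 0]},
  {"jaw": 0.6, "offset": [0, 0, 0], "rot": [0, 0, 0]},
])

```text
time_s: 21.82
eef_pos: [0.6544, -0.0845, 0.1082]
eef_rot: [-0.002, 0.668, 0.744, -0.001]
wrist_force: [0.7, 0.6, -0.4]
opening: 0.6
grasp_force: 0.0
```

Emit:
apply_moves([
  {"jaw": 0.4, "offset": [0, 0, 0], "rot": [0, 0, 0]},
  {"jaw": 0.3, "offset": [0, 0, 0], "rot": [0, 0, 0]},
  {"jaw": 0.2, "offset": [0, 0, 0], "rot": [0, 0, 0]},
  {"jaw": 0.05, "offset": [0, 0, 0], "rot": [0, 0, 0]},
  {"jaw": 0, "offset": [0, 0, 0], "rot": [0, 0, 0]},
])

```text
time_s: 22.45
eef_pos: [0.6557, -0.0849, 0.1104]
eef_rot: [0.0, 0.668, 0.744, 0.0]
wrist_force: [-0.7, -0.2, 1.1]
opening: 0.002
grasp_force: 0.0
```

```bash
python3 st.py
```

```text
tool in stand [127.7  80.8 110.4] zaxis [ 2.e-04 -1.e-04 -1.e+00] F [-0.7 -0.1  1.1] op 0.002 0.0 22.45
```

```bash
python3 - <<'E'
from st import *
im,W=cloud('wrist'); b,_=cloud('side')
cv2.imwrite('pics/c7.png',cv2.cvtColor(cv2.hconcat([cv2.resize(im[200:,160:560],(400,280)),cv2.resize(b[180:320,280:480],(400,280))]),cv2.COLOR_RGB2BGR))
E
```

```text
(no output)
```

View pics/c7.png

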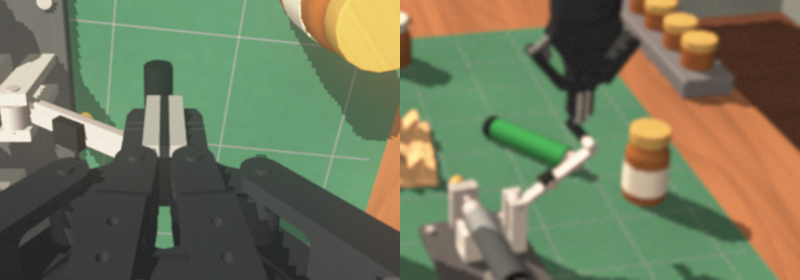

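The fingers shut above the bar, so the pads sit farther back than assumed. I'll open, lift a little, re-measure and grip deeper.

Emit:
apply_moves([
  {"jaw": 0, "offset": [0, 0, -15], "rot": [0, 0, 0]},
  {"jaw": 0.6, "offset": [0, 0, -30], "rot": [0, 0, 0]},
  {"jaw": 0.6, "offset": [0, 0, 0], "rot": [0, 0, 0]},
  {"jaw": 0.6, "offset": [0, 0, 0], "rot": [0, 0, 0]},
  {"jaw": 0.6, "offset": [0, 0, 0], "rot": [0, 0, 0]},
])

```text
time_s: 23.18
eef_pos: [0.6549, -0.0846, 0.1542]
eef_rot: [-0.001, 0.668, 0.744, -0.0]
wrist_force: [-0.6, -0.2, -0.5]
opening: 0.6
grasp_force: 0.0
```

```bash
cat > bar.py <<'E'
from st import *
T=stand(); im,W=cloud('wrist'); Q=(W-T[:3,3])@T[:3,:3]*1e3
k=(im.max(-1)<80)&(abs(Q[...,0])<30)&(abs(Q[...,1])<22)&(Q[...,2]>5)&(Q[...,2]<90)
k=cv2.morphologyEx(k.astype(np.uint8),cv2.MORPH_OPEN,np.ones((3,3)))>0
print(k.sum(),np.percentile(Q[k],[2,50,98],0).round(1).tolist() if k.sum() else '')
E
python3 bar.py
```

```text
tool in stand [126.9  81.1 154.2] zaxis [-1.7e-03  8.0e-04 -1.0e+00] F [-0.6 -0.1 -0.5] op 0.6 0.0 23.18
1475 [[-20.2, -7.0, 22.7], [0.6, -1.9, 24.5], [17.6, 3.1, 28.5]]
```

Emit:
apply_moves([
  {"jaw": 0.6, "offset": [0, -1.8, 20], "rot": [0, 0, 0]},
  {"jaw": 0.6, "offset": [0, 0, 25], "rot": [0, 0, 0]},
  {"jaw": 0.6, "offset": [0, 0, 13], "rot": [0, 0, 0]},
  {"jaw": 0.6, "offset": [0, 0, 0], "rot": [0, 0, 0]},
  {"jaw": 0.4, "offset": [0, 0, 0], "rot": [0, 0, 0]},
])

```text
time_s: 23.85
eef_pos: [0.6544, -0.0852, 0.0979]
eef_rot: [0.0, 0.668, 0.744, 0.0]
wrist_force: [-0.2, -0.1, 1.0]
opening: 0.411
grasp_force: 0.0
```

Emit:
apply_moves([
  {"jaw": 0.2, "offset": [0, 0, 0], "rot": [0, 0, 0]},
  {"jaw": 0.05, "offset": [0, 0, 0], "rot": [0, 0, 0]},
  {"jaw": 0.05, "offset": [0, 0, 0], "rot": [0, 0, 0]},
  {"jaw": 0.05, "offset": [0, 0, 0], "rot": [0, 0, 0]},
  {"jaw": 0.05, "offset": [0, 0, 0], "rot": [0, 0, 0]},
])

```text
time_s: 24.48
eef_pos: [0.6541, -0.0853, 0.0977]
eef_rot: [0.0, 0.668, 0.744, 0.0]
wrist_force: [-1.9, -1.3, 2.8]
opening: 0.1
grasp_force: 58.7
```

```bash
python3 st.py
```

```text
tool in stand [126.   80.6  97.7] zaxis [ 6.e-04 -5.e-04 -1.e+00] F [-2.  -1.1  2.8] op 0.1 58.7 24.48
```

Emit:
apply_moves([
  {"jaw": 0.05, "offset": [0, -3.7, -5.3], "rot": [0, 0, 0]},
  {"jaw": 0.05, "offset": [0, -7.7, -9.2], "rot": [0, 0, 0]},
  {"jaw": 0.05, "offset": [0, -10.4, -9.5], "rot": [0, 0, 0]},
  {"jaw": 0.05, "offset": [0, -11.5, -7.8], "rot": [0, 0, 0]},
  {"jaw": 0.05, "offset": [0, -12.5, -6.2], "rot": [0, 0, 0]},
])

```text
time_s: 25.1
eef_pos: [0.6115, -0.0903, 0.1384]
eef_rot: [0.004, 0.668, 0.744, 0.002]
wrist_force: [-0.9, 0.6, 0.2]
opening: 0.05
grasp_force: 0.0
```

```bash
python3 st.py
```

```text
tool in stand [ 83.1  80.2 138.4] zaxis [ 0.0082 -0.0021 -1.    ] F [-0.8  0.7  0.2] op 0.05 0.0 25.1
```

The bar slipped out under load. I'll find it again, then cage it between the fingers, deep, and push sideways instead of relying on grip.

Emit:
apply_moves([
  {"jaw": 0.5, "offset": [0, 20, -30], "rot": [0, 0, 0]},
  {"jaw": 0.5, "offset": [0, 15, 0], "rot": [0, 0, 0]},
  {"jaw": 0.5, "offset": [0, 0, 0], "rot": [0, 0, 0]},
  {"jaw": 0.5, "offset": [0, 0, 0], "rot": [0, 0, 0]},
  {"jaw": 0.5, "offset": [0, 0, 0], "rot": [0, 0, 0]},
])

```text
time_s: 25.72
eef_pos: [0.6422, -0.0861, 0.1646]
eef_rot: [-0.001, 0.668, 0.744, -0.0]
wrist_force: [0.5, -0.4, -0.3]
opening: 0.5
grasp_force: 0.0
```

```bash
sed -i 's/abs(Q\[...,1\])<22/abs(Q[...,1])<26/' bar.py; python3 bar.py
```

```text
tool in stand [114.1  81.1 164.6] zaxis [-1.4e-03  7.0e-04 -1.0e+00] F [ 0.4 -0.5 -0.3] op 0.5 0.0 25.73
58 [[17.1, -25.7, 5.1], [17.4, -22.5, 7.6], [17.8, -19.1, 10.4]]
```

```bash
python3 - <<'E'
from st import *
im,W=cloud('wrist'); save('w8.png',im); P=(W-O)@S*1e3
k=(im.max(-1)<80)&(P[...,2]>80)&(P[...,2]<185)&(P[...,1]>62)&(P[...,1]<101)&(P[...,0]>-70)&(P[...,0]<150)
n,l,s,c=cv2.connectedComponentsWithStats(k.astype(np.uint8))
for i in range(1,n):
    if s[i,4]>60: print(s[i].tolist(),np.percentile(P[l==i],[2,50,98],0).round(1).tolist())
E
```

```text
[260, 244, 28, 80, 1701] [[85.3, 63.1, 156.1], [91.3, 83.8, 161.6], [95.9, 98.7, 163.3]]
```

View pics/w8.png

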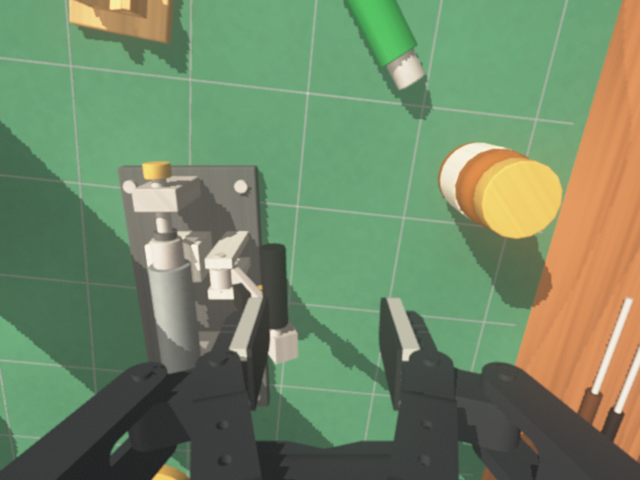

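The strap came up to about 2.08 rad, with the handle bar at (274,285), before it slipped free. I'll straddle it deeper now.

Emit:
apply_moves([
  {"jaw": 0.5, "offset": [0, 0, -15], "rot": [0, 0, 0]},
  {"jaw": 0.5, "offset": [0, -23.5, 0], "rot": [0, 0, 0]},
  {"jaw": 0.5, "offset": [0, 0, 0], "rot": [0, 0, 0]},
  {"jaw": 0.5, "offset": [0, 0, 0], "rot": [0, 0, 0]},
  {"jaw": 0.5, "offset": [0, 0, 0], "rot": [0, 0, 0]},
])

```text
time_s: 26.45
eef_pos: [0.6203, -0.0888, 0.1805]
eef_rot: [0.0, 0.668, 0.744, 0.0]
wrist_force: [0.8, 0.6, 0.2]
opening: 0.498
grasp_force: 0.0
```

```bash
python3 bar.py
```

```text
tool in stand [ 92.1  80.8 180.5] zaxis [ 4.e-04 -1.e-04 -1.e+00] F [0.9 0.5 0.2] op 0.498 0.0 26.45
1605 [[-21.2, -7.0, 17.2], [-0.3, -1.9, 18.9], [17.9, 3.1, 25.0]]
```

Emit:
apply_moves([
  {"jaw": 0.5, "offset": [0, -2, 20], "rot": [0, 0, 0]},
  {"jaw": 0.5, "offset": [0, 0, 25], "rot": [0, 0, 0]},
  {"jaw": 0.5, "offset": [0, 0, 14], "rot": [0, 0, 0]},
  {"jaw": 0.3, "offset": [0, 0, 0], "rot": [0, 0, 0]},
  {"jaw": 0.05, "offset": [0, 0, 0], "rot": [0, 0, 0]},
])

```text
time_s: 27.12
eef_pos: [0.6187, -0.0891, 0.1223]
eef_rot: [0.001, 0.668, 0.744, 0.0]
wrist_force: [-4.0, 0.0, -1.0]
opening: 0.11
grasp_force: 61.6
```

Emit:
apply_moves([
  {"jaw": 0.05, "offset": [0, 0, 0], "rot": [0, 0, 0]},
  {"jaw": 0.05, "offset": [0, 0, 0], "rot": [0, 0, 0]},
  {"jaw": 0.05, "offset": [0, 0, 0], "rot": [0, 0, 0]},
  {"jaw": 0.05, "offset": [0, 0, 0], "rot": [0, 0, 0]},
  {"jaw": 0.05, "offset": [0, 0, 0], "rot": [0, 0, 0]},
])

```text
time_s: 27.75
eef_pos: [0.6186, -0.0891, 0.1222]
eef_rot: [0.001, 0.668, 0.744, 0.0]
wrist_force: [2.8, 0.5, 4.8]
opening: 0.112
grasp_force: 59.1
```

```bash
python3 st.py
```

```text
tool in stand [ 90.3  80.6 122.2] zaxis [ 1.9e-03 -6.0e-04 -1.0e+00] F [2.9 0.2 4.8] op 0.112 59.1 27.75
```

Emit:
apply_moves([
  {"jaw": 0.05, "offset": [0, -4.8, -2.5], "rot": [0, 0, 0]},
  {"jaw": 0.05, "offset": [0, -9.2, -3.9], "rot": [0, 0, 0]},
  {"jaw": 0.05, "offset": [0, -11.5, -3.4], "rot": [0, 0, 0]},
  {"jaw": 0.05, "offset": [0, -11.8, -2], "rot": [0, 0, 0]},
  {"jaw": 0.05, "offset": [0, -12, -0.6], "rot": [0, 0, 0]},
])

```text
time_s: 28.38
eef_pos: [0.5726, -0.0943, 0.1369]
eef_rot: [0.004, 0.668, 0.744, 0.003]
wrist_force: [9.5, 3.3, 7.2]
opening: 0.108
grasp_force: 58.6
```

```bash
python3 st.py
```

```text
tool in stand [ 44.1  80.4 136.9] zaxis [ 0.0099 -0.0019 -0.9999] F [9.8 2.3 7.2] op 0.108 58.6 28.38
```

Emit:
apply_moves([
  {"jaw": 0.05, "offset": [0, -11.9, 0.9], "rot": [0, 0, 0]},
  {"jaw": 0.05, "offset": [0, -11.8, 2.2], "rot": [0, 0, 0]},
  {"jaw": 0.05, "offset": [0, -11.4, 3.7], "rot": [0, 0, 0]},
  {"jaw": 0.05, "offset": [0, -10.9, 5], "rot": [0, 0, 0]},
  {"jaw": 0.05, "offset": [0, -10.3, 6.3], "rot": [0, 0, 0]},
])

```text
time_s: 29.0
eef_pos: [0.515, -0.1011, 0.1169]
eef_rot: [0.003, 0.668, 0.744, 0.001]
wrist_force: [9.7, 0.2, 0.4]
opening: 0.117
grasp_force: 64.4
```

Emit:
apply_moves([
  {"jaw": 0.05, "offset": [0, -9.3, 7.4], "rot": [0, 0, 0]},
  {"jaw": 0.05, "offset": [0, -7.1, 7.1], "rot": [0, 0, 0]},
  {"jaw": 0.05, "offset": [0, -6.4, 7.7], "rot": [0, 0, 0]},
  {"jaw": 0.05, "offset": [0, -5.6, 8.3], "rot": [0, 0, 0]},
  {"jaw": 0.05, "offset": [0, -4.7, 8.8], "rot": [0, 0, 0]},
])

```text
time_s: 29.62
eef_pos: [0.4815, -0.1048, 0.0769]
eef_rot: [0.002, 0.668, 0.744, 0.001]
wrist_force: [9.2, -9.7, 0.3]
opening: 0.11
grasp_force: 66.3
```

```bash
python3 st.py
```

```text
tool in stand [-47.7  79.8  76.9] zaxis [ 0.0039 -0.0022 -1.    ] F [  8.1 -10.6   0.3] op 0.11 66.3 29.62
```

Emit:
apply_moves([
  {"jaw": 0.05, "offset": [0, -3.1, 7.4], "rot": [0, 0, 0]},
  {"jaw": 0.05, "offset": [0, -2.5, 7.6], "rot": [0, 0, 0]},
  {"jaw": 0.05, "offset": [0, -1.9, 7.7], "rot": [0, 0, 0]},
  {"jaw": 0.05, "offset": [0, -0.9, 5], "rot": [0, 0, 0]},
  {"jaw": 0.05, "offset": [0, -0.4, 2.9], "rot": [0, 0, 0]},
])

```text
time_s: 30.25
eef_pos: [0.4724, -0.1057, 0.0461]
eef_rot: [0.002, 0.668, 0.744, 0.0]
wrist_force: [6.8, -9.0, 2.0]
opening: 0.108
grasp_force: 69.5
```

Emit:
apply_moves([
  {"jaw": 0.05, "offset": [0, 0, 0], "rot": [0, 0, 0]},
  {"jaw": 0.05, "offset": [0, 0, 0], "rot": [0, 0, 0]},
  {"jaw": 0.05, "offset": [0, 0, 1], "rot": [0, 0, 0]},
  {"jaw": 0.05, "offset": [0, 0, 1], "rot": [0, 0, 0]},
  {"jaw": 0.05, "offset": [0, 0, 1], "rot": [0, 0, 0]},
])

```text
time_s: 30.88
eef_pos: [0.472, -0.1058, 0.0431]
eef_rot: [0.001, 0.668, 0.744, 0.0]
wrist_force: [7.3, -12.7, 1.7]
opening: 0.107
grasp_force: 69.8
```

```bash
python3 st.py
```

```text
tool in stand [-57.2  79.9  43.1] zaxis [ 0.0017 -0.0018 -1.    ] F [  5.9 -13.4   1.7] op 0.107 69.8 30.88
```

Emit:
apply_moves([
  {"jaw": 0.3, "offset": [0, 0, 0], "rot": [0, 0, 0]},
  {"jaw": 0.35, "offset": [0, 0, 0], "rot": [0, 0, 0]},
  {"jaw": 0.35, "offset": [0, 0, 0], "rot": [0, 0, 0]},
  {"jaw": 0.35, "offset": [0, 0, 0], "rot": [0, 0, 0]},
  {"jaw": 0.35, "offset": [0, 0, -15], "rot": [0, 0, 0]},
])

```text
time_s: 31.5
eef_pos: [0.4699, -0.1043, 0.0571]
eef_rot: [-0.002, 0.668, 0.744, -0.0]
wrist_force: [0.2, -0.3, -0.1]
opening: 0.35
grasp_force: 0.0
```

Emit:
apply_moves([
  {"jaw": 0.35, "offset": [0, 0, -40], "rot": [0, 0, 0]},
  {"jaw": 0.5, "offset": [0, 0, -30], "rot": [0, 0, 0]},
  {"jaw": 0.5, "offset": [0, 0, 0], "rot": [0, 0, 0]},
  {"jaw": 0.5, "offset": [0, 0, 0], "rot": [0, 0, 0]},
  {"jaw": 0.5, "offset": [0, 0, 0], "rot": [0, 0, 0]},
])

```text
time_s: 32.12
eef_pos: [0.4703, -0.1045, 0.1266]
eef_rot: [-0.001, 0.668, 0.744, -0.0]
wrist_force: [-0.6, 0.2, 0.3]
opening: 0.499
grasp_force: 0.0
```

```bash
sed -i 's/\[...,2\]<90/[...,2]<110/' bar.py; python3 bar.py; python3 - <<'E'
from st import *
im,W=cloud('wrist'); save('w9.png',im); P=(W-O)@S*1e3
E
```

```text
tool in stand [-58.8  81.4 126.6] zaxis [-0.0019  0.0012 -1.    ] F [-0.6  0.3  0.3] op 0.499 0.0 32.12
1021 [[-21.4, -3.8, 38.5], [-2.1, 2.3, 40.3], [16.8, 6.3, 43.9]]
```

View pics/w9.png

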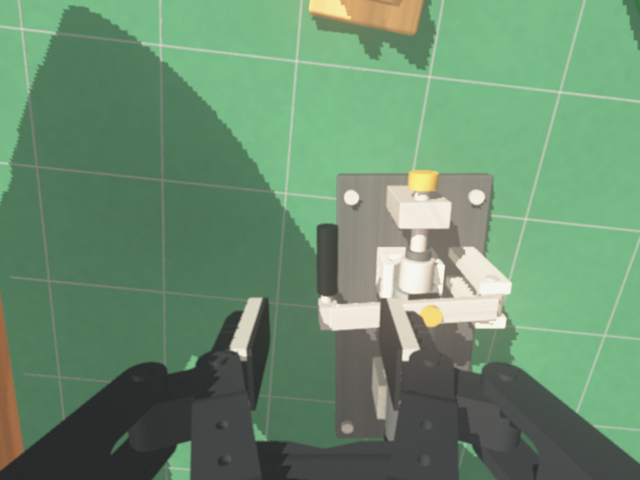

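The strap is over at about 0.12 rad, with its handle at (327,260), and the tube is still at the stop. Next I press the bar down with shut fingertips.

Emit:
apply_moves([
  {"jaw": 0, "offset": [0, 1.5, 0], "rot": [0, 0, 0]},
  {"jaw": 0, "offset": [0, 0, 0], "rot": [0, 0, 0]},
  {"jaw": 0, "offset": [0, 0, 15], "rot": [0, 0, 0]},
  {"jaw": 0, "offset": [0, 0, 15], "rot": [0, 0, 0]},
  {"jaw": 0, "offset": [0, 0, 5], "rot": [0, 0, 0]},
])

```text
time_s: 32.85
eef_pos: [0.4713, -0.1041, 0.0907]
eef_rot: [-0.002, 0.668, 0.744, -0.0]
wrist_force: [0.6, -0.7, 0.3]
opening: 0.0
grasp_force: 0.0
```

Emit:
apply_moves([
  {"jaw": 0, "offset": [0, 0, 2], "rot": [0, 0, 0]},
  {"jaw": 0, "offset": [0, 0, 1], "rot": [0, 0, 0]},
  {"jaw": 0, "offset": [0, 0, 1], "rot": [0, 0, 0]},
  {"jaw": 0, "offset": [0, 0, 1], "rot": [0, 0, 0]},
  {"jaw": 0, "offset": [0, 0, 0], "rot": [0, 0, 0]},
])

```text
time_s: 33.48
eef_pos: [0.4727, -0.1048, 0.0878]
eef_rot: [0.0, 0.668, 0.744, 0.0]
wrist_force: [1.0, 0.2, 0.8]
opening: 0.0
grasp_force: 0.0
```

```bash
python3 st.py
```

```text
tool in stand [-56.4  80.8  87.8] zaxis [ 2.e-04 -1.e-04 -1.e+00] F [1.1 0.1 0.8] op 0.0 0.0 33.48
```

Emit:
apply_moves([
  {"jaw": 0, "offset": [0, 0, 1], "rot": [0, 0, 0]},
  {"jaw": 0, "offset": [0, 0, 1], "rot": [0, 0, 0]},
  {"jaw": 0, "offset": [0, 0, 1], "rot": [0, 0, 0]},
  {"jaw": 0, "offset": [0, 0, 1], "rot": [0, 0, 0]},
  {"jaw": 0, "offset": [0, 0, 0], "rot": [0, 0, 0]},
])

```text
time_s: 34.1
eef_pos: [0.4725, -0.1047, 0.0836]
eef_rot: [-0.0, 0.668, 0.744, -0.0]
wrist_force: [0.2, -0.5, -0.2]
opening: 0.004
grasp_force: 0.0
```

Emit:
apply_moves([
  {"jaw": 0, "offset": [0, 0, 1], "rot": [0, 0, 0]},
  {"jaw": 0, "offset": [0, 0, 1], "rot": [0, 0, 0]},
  {"jaw": 0, "offset": [0, 0, 1], "rot": [0, 0, 0]},
  {"jaw": 0, "offset": [0, 0, 0], "rot": [0, 0, 0]},
  {"jaw": 0, "offset": [0, 0, 0], "rot": [0, 0, 0]},
])

```text
time_s: 34.72
eef_pos: [0.4726, -0.1048, 0.0807]
eef_rot: [-0.0, 0.668, 0.744, -0.0]
wrist_force: [-0.6, 0.2, -0.4]
opening: 0.001
grasp_force: 0.0
```

Emit:
apply_moves([
  {"jaw": 0, "offset": [0, 0, 2], "rot": [0, 0, 0]},
  {"jaw": 0, "offset": [0, 0, 2], "rot": [0, 0, 0]},
  {"jaw": 0, "offset": [0, 0, 1], "rot": [0, 0, 0]},
  {"jaw": 0, "offset": [0, 0, 0], "rot": [0, 0, 0]},
  {"jaw": 0, "offset": [0, 0, 0], "rot": [0, 0, 0]},
])

```text
time_s: 35.35
eef_pos: [0.4727, -0.1048, 0.0757]
eef_rot: [0.0, 0.668, 0.744, 0.0]
wrist_force: [0.2, 0.3, 0.2]
opening: 0.002
grasp_force: 0.0
```

Emit:
apply_moves([
  {"jaw": 0, "offset": [0, 0, 2], "rot": [0, 0, 0]},
  {"jaw": 0, "offset": [0, 0, 2], "rot": [0, 0, 0]},
  {"jaw": 0, "offset": [0, 0, 1], "rot": [0, 0, 0]},
  {"jaw": 0, "offset": [0, 0, 0], "rot": [0, 0, 0]},
  {"jaw": 0, "offset": [0, 0, 0], "rot": [0, 0, 0]},
])

```text
time_s: 35.98
eef_pos: [0.4727, -0.1048, 0.0707]
eef_rot: [0.0, 0.668, 0.744, 0.0]
wrist_force: [0.9, 0.9, 0.2]
opening: 0.003
grasp_force: 0.0
```

```bash
python3 - <<'E'
from st import *
T=stand()
im,W=cloud('side'); cv2.imwrite('pics/s10.png',cv2.cvtColor(cv2.resize(im[220:340,240:400],(800,600),interpolation=cv2.INTER_CUBIC),cv2.COLOR_RGB2BGR))
E
```

```text
tool in stand [-56.4  80.8  70.7] zaxis [ 0. -0. -1.] F [1.  0.8 0.2] op 0.003 0.0 35.98
```

Emit:
apply_moves([
  {"jaw": 0, "offset": [0, 0, 1], "rot": [0, 0, 0]},
  {"jaw": 0, "offset": [0, 0, 1], "rot": [0, 0, 0]},
  {"jaw": 0, "offset": [0, 0, 1], "rot": [0, 0, 0]},
  {"jaw": 0, "offset": [0, 0, 0], "rot": [0, 0, 0]},
  {"jaw": 0, "offset": [0, 0, 0], "rot": [0, 0, 0]},
])

```text
time_s: 36.65
eef_pos: [0.4726, -0.1047, 0.0677]
eef_rot: [0.0, 0.668, 0.744, 0.0]
wrist_force: [0.3, 0.4, 1.3]
opening: -0.002
grasp_force: 0.0
```

Emit:
apply_moves([
  {"jaw": 0, "offset": [0, 0, 1], "rot": [0, 0, 0]},
  {"jaw": 0, "offset": [0, 0, 1], "rot": [0, 0, 0]},
  {"jaw": 0, "offset": [0, 0, 1], "rot": [0, 0, 0]},
  {"jaw": 0, "offset": [0, 0, 0], "rot": [0, 0, 0]},
  {"jaw": 0, "offset": [0, 0, 0], "rot": [0, 0, 0]},
])

```text
time_s: 37.28
eef_pos: [0.4726, -0.1047, 0.0647]
eef_rot: [-0.0, 0.668, 0.744, 0.0]
wrist_force: [0.4, -0.2, 0.1]
opening: -0.0
grasp_force: 0.0
```

```bash
cat > bar2.py <<'E'
from st import *
T=stand(); im,W=cloud('wrist'); P=(W-O)@S*1e3
k=(im.max(-1)<90)&(P[...,2]>55)&(P[...,2]<125)&(P[...,1]>62)&(P[...,1]<101)&(P[...,0]>-80)&(P[...,0]<-35)
for y in range(62,101,4):
    q=P[k&(abs(P[...,1]-y)<2)]
    if len(q)>8: print(y,len(q),'x',np.percentile(q[:,0],[3,97]).round(1),'z',np.percentile(q[:,2],[3,50,97]).round(1))
# strap arm top height vs x
k=(im.min(-1)>110)&(P[...,2]>60)&(P[...,2]<110)&(P[...,1]>36)&(P[...,1]<58)
for x in range(-60,40,12):
    q=P[k&(abs(P[...,0]-x)<4)]
    if len(q)>8: print('strap x',x,len(q),'ztop %.1f'%np.percentile(q[:,2],80))
E
python3 bar2.py
```

```text
tool in stand [-56.5  80.8  64.7] zaxis [-0.  0. -1.] F [ 0.4 -0.3  0.1] op -0.0 0.0 37.27
86 343 x [-69.9 -44.1] z [ 98.5 110.9 120.8]
90 1202 x [-69.8 -44.2] z [ 84.4 108.8 121.8]
94 486 x [-62.5 -52.5] z [ 83.5  87.6 123.3]
98 341 x [-62.4 -52.5] z [78.7 84.5 87.5]
strap x -12 226 ztop 64.5
strap x 0 502 ztop 83.5
strap x 12 532 ztop 84.1
strap x 24 572 ztop 82.9
strap x 36 882 ztop 81.1
```

Emit:
apply_moves([
  {"jaw": 0, "offset": [0, 0, 1], "rot": [0, 0, 0]},
  {"jaw": 0, "offset": [0, 0, 1], "rot": [0, 0, 0]},
  {"jaw": 0, "offset": [0, 0, 1], "rot": [0, 0, 0]},
  {"jaw": 0, "offset": [0, 0, 0], "rot": [0, 0, 0]},
  {"jaw": 0, "offset": [0, 0, 0], "rot": [0, 0, 0]},
])

```text
time_s: 37.95
eef_pos: [0.4726, -0.1047, 0.0617]
eef_rot: [-0.0, 0.668, 0.744, -0.0]
wrist_force: [0.9, 0.6, 0.4]
opening: -0.004
grasp_force: 0.0
```

Emit:
apply_moves([
  {"jaw": 0, "offset": [0, 0, 1], "rot": [0, 0, 0]},
  {"jaw": 0, "offset": [0, 0, 1], "rot": [0, 0, 0]},
  {"jaw": 0, "offset": [0, 0, 1], "rot": [0, 0, 0]},
  {"jaw": 0, "offset": [0, 0, 0], "rot": [0, 0, 0]},
  {"jaw": 0, "offset": [0, 0, 0], "rot": [0, 0, 0]},
])

```text
time_s: 38.58
eef_pos: [0.4727, -0.1048, 0.0586]
eef_rot: [0.0, 0.668, 0.744, 0.0]
wrist_force: [-0.2, 0.1, 0.6]
opening: 0.003
grasp_force: 0.7
```

```bash
python3 bar2.py
```

```text
tool in stand [-56.4  80.8  58.6] zaxis [ 2.e-04  0.e+00 -1.e+00] F [-0.2  0.1  0.6] op 0.003 0.7 38.58
70 44 x [-58.1 -55.2] z [121.  121.6 122.3]
74 104 x [-58.1 -55.3] z [120.9 121.8 122.6]
78 111 x [-58.  -55.3] z [120.9 121.8 122.7]
82 111 x [-58.  -55.3] z [121.  121.7 122.6]
86 509 x [-69.8 -44.1] z [ 92.4 108.3 122.9]
90 1187 x [-69.7 -44.1] z [ 81.7 105.6 122.1]
94 655 x [-65.8 -47.4] z [ 80.8  95.5 124.5]
98 348 x [-62.7 -52.9] z [75.4 81.5 84.6]
strap x -60 17 ztop 88.3
strap x -12 123 ztop 62.7
strap x 0 437 ztop 80.2
strap x 12 501 ztop 83.1
strap x 24 617 ztop 82.2
strap x 36 951 ztop 80.8
```

Emit:
apply_moves([
  {"jaw": 0, "offset": [0, 0, 0.8], "rot": [0, 0, 0]},
  {"jaw": 0, "offset": [0, 0, 0.8], "rot": [0, 0, 0]},
  {"jaw": 0, "offset": [0, 0, 0.8], "rot": [0, 0, 0]},
  {"jaw": 0, "offset": [0, 0, 0.8], "rot": [0, 0, 0]},
  {"jaw": 0, "offset": [0, 0, 0.8], "rot": [0, 0, 0]},
])

```text
time_s: 39.25
eef_pos: [0.4725, -0.1047, 0.0546]
eef_rot: [-0.0, 0.668, 0.744, -0.0]
wrist_force: [-3.9, 0.2, 4.9]
opening: 0.002
grasp_force: 2.1
```

Emit:
apply_moves([
  {"jaw": 0, "offset": [0, 0, 0.5], "rot": [0, 0, 0]},
  {"jaw": 0, "offset": [0, 0, 0.5], "rot": [0, 0, 0]},
  {"jaw": 0, "offset": [0, 0, 0.5], "rot": [0, 0, 0]},
  {"jaw": 0, "offset": [0, 0, 0.5], "rot": [0, 0, 0]},
  {"jaw": 0, "offset": [0, 0, 0.5], "rot": [0, 0, 0]},
])

```text
time_s: 39.88
eef_pos: [0.4725, -0.1048, 0.0522]
eef_rot: [-0.0, 0.668, 0.744, -0.0]
wrist_force: [-3.9, -0.8, 5.1]
opening: -0.002
grasp_force: 2.7
```

```bash
python3 bar2.py | grep -E 'tool|^9'
```

```text
tool in stand [-56.6  80.8  52.2] zaxis [-3.e-04 -0.e+00 -1.e+00] F [-3.9 -0.3  5.1] op -0.002 2.7 39.88
90 1515 x [-75.6 -38. ] z [ 76.  103.3 124.3]
94 1647 x [-69.7 -44.5] z [ 75.5 120.9 124.8]
98 345 x [-63.2 -53.1] z [68.7 75.1 78.3]
```

Emit:
apply_moves([
  {"jaw": 0, "offset": [0, 0, 0.5], "rot": [0, 0, 0]},
  {"jaw": 0, "offset": [0, 0, 0.5], "rot": [0, 0, 0]},
  {"jaw": 0, "offset": [0, 0, 0.5], "rot": [0, 0, 0]},
  {"jaw": 0, "offset": [0, 0, 0.5], "rot": [0, 0, 0]},
  {"jaw": 0, "offset": [0, 0, 0.5], "rot": [0, 0, 0]},
])

```text
time_s: 40.55
eef_pos: [0.4723, -0.1048, 0.0498]
eef_rot: [-0.0, 0.668, 0.744, -0.0]
wrist_force: [-5.7, -0.8, 5.6]
opening: -0.0
grasp_force: 3.4
```

Emit:
apply_moves([
  {"jaw": 0, "offset": [0, 0, 0.4], "rot": [0, 0, 0]},
  {"jaw": 0, "offset": [0, 0, 0.4], "rot": [0, 0, 0]},
  {"jaw": 0, "offset": [0, 0, 0.4], "rot": [0, 0, 0]},
  {"jaw": 0, "offset": [0, 0, 0.4], "rot": [0, 0, 0]},
  {"jaw": 0, "offset": [0, 0, 0.4], "rot": [0, 0, 0]},
])

```text
time_s: 41.18
eef_pos: [0.4723, -0.1048, 0.0478]
eef_rot: [-0.0, 0.668, 0.744, -0.0]
wrist_force: [-6.4, 0.6, 8.4]
opening: -0.001
grasp_force: 4.0
```

```bash
python3 bar2.py | grep -E 'tool|^9'
```

```text
tool in stand [-56.8  80.8  47.8] zaxis [-9.e-04  1.e-04 -1.e+00] F [-6.3  1.3  8.4] op -0.001 4.0 41.17
90 1822 x [-76.9 -37.4] z [ 71.9 101.4 124.3]
94 2762 x [-77.9 -43.3] z [ 71.7 119.6 124.7]
98 354 x [-63.1 -53.3] z [64.8 70.8 74. ]
```

Emit:
apply_moves([
  {"jaw": 0, "offset": [0, 0, 0], "rot": [0, 0, 0]},
  {"jaw": 0, "offset": [0, -1.5, -1], "rot": [0, 0, 0]},
  {"jaw": 0, "offset": [0, -1, -5], "rot": [0, 0, 0]},
  {"jaw": 0, "offset": [0, 0, -30], "rot": [0, 0, 0]},
  {"jaw": 0, "offset": [0, 0, -50], "rot": [0, 0, 0]},
])

```text
time_s: 41.85
eef_pos: [0.4689, -0.1043, 0.1332]
eef_rot: [-0.002, 0.668, 0.744, -0.0]
wrist_force: [1.2, -0.1, -0.3]
opening: -0.001
grasp_force: 0.0
```

Emit:
apply_moves([
  {"jaw": 0, "offset": [-20, 0, -30], "rot": [0, 0, 0]},
  {"jaw": 0, "offset": [-20, 0, 0], "rot": [0, 0, 0]},
  {"jaw": 0, "offset": [0, 0, 0], "rot": [0, 0, 0]},
  {"jaw": 0, "offset": [0, 0, 0], "rot": [0, 0, 0]},
  {"jaw": 0, "offset": [0, 0, 0], "rot": [0, 0, 0]},
])

```text
time_s: 42.48
eef_pos: [0.4738, -0.144, 0.1625]
eef_rot: [-0.001, 0.668, 0.744, -0.0]
wrist_force: [0.2, -0.1, 0.7]
opening: 0.004
grasp_force: 0.0
```

```bash
python3 bar2.py; python3 - <<'E'
from st import *
im,W=cloud('wrist'); P=(W-O)@S*1e3
k=(P[...,2]>58)&(P[...,2]<72)&(abs(P[...,0])<14)
for a,b in[(-60,25),(-60,-30),(0,25),(62,69),(69,80)]:
    q=P[k&(P[...,1]>a)&(P[...,1]<b)]
    if len(q)>10: print(a,b,len(q),'x mid',np.percentile(q[:,0],[3,97]).mean().round(1),'ztop',np.percentile(q[:,2],97).round(1),'ymin/max',q[:,1].min().round(1),q[:,1].max().round(1))
v=P[(abs(P[...,0])<3)&(P[...,2]>57)&(P[...,2]<80)&(P[...,1]>60)&(P[...,1]<95)]
for y in range(60,92,2):
    q=v[abs(v[:,1]-y)<1]; 
    if len(q): print(y,np.median(q[:,2]).round(1),end='; ')
E
```

```text
tool in stand [-59.6  41.7 162.5] zaxis [-0.0017  0.0015 -1.    ] F [ 0.2 -0.2  0.7] op 0.004 0.0 42.48
62 51 x [-63.4 -53. ] z [70.1 72.3 74.4]
66 101 x [-63.4 -53. ] z [69.7 72.6 74.4]
70 105 x [-63.4 -53.1] z [70.  72.6 74.2]
74 103 x [-63.4 -53.1] z [70.1 72.6 74.3]
78 105 x [-63.4 -53.1] z [70.5 72.6 74.4]
82 109 x [-63.4 -53.2] z [70.1 72.8 74.1]
86 106 x [-63.4 -53.2] z [69.9 72.8 74.6]
90 115 x [-63.3 -53.3] z [70.3 72.7 74.4]
94 104 x [-63.3 -53.3] z [70.2 72.8 74.2]
98 51 x [-63.3 -53.3] z [70.8 72.8 74.2]
strap x -60 316 ztop 77.7
strap x -48 274 ztop 79.3
strap x -36 267 ztop 79.3
strap x -24 274 ztop 79.6
strap x -12 296 ztop 79.7
strap x 0 413 ztop 83.6
strap x 12 284 ztop 80.1
strap x 24 284 ztop 80.4
strap x 36 442 ztop 80.3
-60 25 4001 x mid -0.3 ztop 69.5 ymin/max -60.0 25.0
-60 -30 1294 x mid -0.3 ztop 69.5 ymin/max -60.0 -30.0
0 25 1289 x mid -0.4 ztop 69.4 ymin/max 0.0 25.0
62 69 311 x mid -0.4 ztop 65.3 ymin/max 62.0 69.0
69 80 276 x mid -0.2 ztop 63.3 ymin/max 69.0 79.7
60 64.9; 62 64.7; 64 64.3; 66 64.5; 68 64.3; 70 62.2; 72 62.0; 74 61.8; 76 58.9; 78 58.6; 80 58.6; 82 58.8; 84 58.6; 86 58.7; 88 58.7; 90 59.0;
```

```bash
python3 -c "
from bench import ctrl
print(ctrl.hand_in())"
```

```text
the job is handed in; nothing more can be done
None
```

The job is handed in, but the hand-in returned no verdict. The tube lies level in the V with its nose pushed home against the stop, about 11 N in all. The strap is down at about -0.015 rad with its pad holding at roughly 10 N (estimated), the arm is clear, and the jars and jar lid were not touched.

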